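# Return the screwdriver and the marker to the leaning bench rack

### The job

Clear the two tools that were left lying on the bench back into the leaning grey rack. Stand the orange-handled screwdriver blade-down in the narrow tube with the orange mouth and press it past its spring until the handle sits home on the mouth; stand the white marker point-down in the wide black-mouthed tube at the other end so that it rests on the bottom. Let go of both and leave the other things on the bench where they are.

Things in the scene. Friction and masses are not known exactly. Their poses are not given: they have to be found in the camera images.
- rack_deck: Sloping top (76 x 200 mm) of a fixed grey steel rack; base plate 55 mm in front of and 120 mm behind the mouths. Origin: middle of the row of 3 tube mouths, 94 mm above the bench. z: up along the tubes, which lean 35 degrees, tops towards the robot; y: along the row, to the left; x: away and up. Mouths at y = +66 mm (marker), 0 (fixed magenta pen, stands 34 mm out), -66 mm (screwdriver).
- driver_mouth (a point): Centre of the rim of the screwdriver tube (orange bell mouth, 19 mm outside). Bore 9 mm, flared to 14 mm over the top 7 mm; 84 mm deep, open below. A bent leaf spring stands in the bore 20 to 48 mm down, on its deck +x side: it stops a shaft that is only dropped in, yields to a push of some 8 to 18 N along the tube, then holds the shaft by friction.
- marker_mouth (a point): Centre of the rim of the marker tube, black bell mouth. Plain bore 20 mm, widening to 26 mm over the top 7 mm; no spring.
- marker_seat (a point): Centre of the floor of the marker tube, 70 mm below the mouth along the tube; the marker's point rests on it.
- driver_grip (a point): Middle of the screwdriver's orange handle, on its axis. Handle round, 19 mm thick, 74 mm long; shaft 5 mm thick; 153 mm over all, about 60 g, centre of mass within 5 mm of this point. Own y axis: from the blade to the butt. It starts lying on the bench, axis 9.5 mm above it.
- driver_shoulder (a point): Where the shaft leaves the handle, on the axis, 37 mm from the middle of the handle towards the blade. The shaft is solid for 69 mm beyond it; the thin blade goes 10 mm farther and touches nothing. Home means this point is at the rim of the orange mouth.
- marker_center (a point): Middle of the barrel of a white marker with a black grip and clip, on its axis. It can be gripped as a bar 12.4 mm square and 136 mm long (a thin push button stands 10 mm out of the tail), 11 g. Own y axis: from the point to the tail. It starts lying on the bench, axis 6.5 mm above it.
- marker_point (a point): The marker's writing point (the end next to its black finger grip), on the axis, 68 mm from the middle of the barrel.
- parts_tin: Closed green tin box, 71 x 123 x 30 mm, loose, origin under its middle. Leave it alone.
- ring_gauge: Steel setting ring, 48 mm across, 14 mm high, loose, origin under its middle. Leave it alone.
- eraser: Blue and white eraser, 20 x 42 x 12 mm, loose, origin under its middle. Leave it alone.
- test_weight: Steel check weight with a knob, 22 mm across, 37 mm high, loose, origin under its middle. Leave it alone.

How it is judged:
By the outcome, as a careful person would: the job done as asked, in the order asked, and still so for the second after the job is handed in, with the robot touching nothing.
It also fails if it takes over 72 s, if anything falls off the work surface, if the arm or the gripper's body presses on something with over 40 N, if the wrist force passes 120 N, or if a joint passes its speed limit or range.

### The arm

A 7-joint arm with a two-finger parallel gripper is mounted at the origin on a cart in front of the work surface, level with it; the furniture and walls round the work are solid. World frame = base frame: x ahead of the robot, y to its left, z up, the work surface at z = 0. Lengths are in m, angles in degrees, forces in N, time in s.
With the tool pointing down it reaches from about 0.425 to 0.875 m from the base axis. Payload 4.7 kg.
Tool frame: the origin (TCP) lies at the very end of the fingers, on their centre line; the grasp point (between the pads) lies 19 mm behind it; z points along the fingers, y is the direction in which the jaws open and shut (so a half turn about z gives the same grasp; the last joint's range is limited). The gripper opens to 87 mm and grips with 3 to 60 N. Pads are 19 mm wide; open, the fingers measure 117 mm over their backs; the gripper's body (75 mm by 190 mm) begins 51 mm behind the grasp point.
Start: joints at [69.334, 18.392, -4.016, 83.108, 1.295, 78.541, -3.26], TCP at [0.238, -0.605, 0.223] pointing down, gripper open.
Joint ranges: [-163.93, 163.93], [-17.29, 119.83], [-79.2, 71.16], [3.27, 140.29], [-89.18, 269.18], [5.43, 117.66], [-154.24, 154.24]. Speed limits (degrees/s): [147.25, 147.25, 180, 180, 180, 180, 180].

### API

Orientations are given as [roll, pitch, yaw] about the fixed x, y, z axes, in that order (R = Rz(yaw) Ry(pitch) Rx(roll)).
In Python, from cell import env gives the robot as it stands.
- The arm moves only by the tool servo_tool, never from a script. Its argument "increments" is a list that holds one entry, the list of rows, each a list of 7 numbers: the shift along the tool's x, y, z in m, then the turn, a rotation vector about the tool's x, y, z in degrees, then the opening, from -1 (shut) to 1 (fully open). In form: [[[dx, dy, dz, rx, ry, rz, fingers], ...]]. A call has 1 to 20 rows; each row is the pose to reach, as a shift and turn from the pose commanded when the call began, along the tool's axes at that moment; what a row does not reach only later rows make up. A row lasts 1/10 s, in which the tool goes at most 50 mm and 8.59 degrees, less where a joint would pass 70% of its speed; a pose out of reach is approached as far as the arm can. A call with a gripper value outside its range is refused whole. The fingers move at their own pace and stop on an object; "squeeze" is the grip in N (left out, the last holds). Time passes only in rows, so rows that repeat a pose let the fingers close. It gives the time, the measured TCP pose, the force and the opening at its end, in the units of the state.
- env.get_obs(): the state, without advancing time (a new reading comes with each control period).
- env.read_camera(name): name is "side" or "top"; returns a dict with "frame" (480x640x3 uint8, blue, green, red), "intrinsics" (3x3 intrinsics, pixels), "D" ([k1, k2, p1, p2, k3] as OpenCV has them; the pictures are not rectified), "rvec" (rotation vector, rad) and "tvec" (3), from world to camera coordinates, as OpenCV has them. Camera axes: x right, y down, z forward; pixel columns grow to the right and rows downward; lengths in m; the calibration is good to about 2 mm. A picture is of the moment at which its call begins. There is no depth.
- env.sign_off(): hands the job in, once; it reports no verdict.
The state is a dict: "time_s": time; "qpos": joint angles; "joint_velocities": joint speeds; "effort": joint torques, N m; "tool_pos": TCP position; "tool_rot": TCP orientation; "force": force on the tool from outside, world axes, zero at the start; "wrist_torque": the same for the moment, N m; "grip_width": finger opening in m.
Only numpy, scipy, OpenCV 4.12 (cv2) and the standard library are available. Lean on these libraries where they do the work, as an engineer would, in place of code of your own. Each camera call takes 0.05 s, during which the arm holds its last target.

## Working session

There is one attempt and no reset: what is moved stays moved. The work goes in short steps, Python scripts to look and compute and a tool call to move; the robot and the scene stay as the last step left them, time stands still between calls to the robot, and variables do not carry over. Pictures are saved under pics/ and viewed, and the job is handed in when it is done.

Besides the shell and the picture viewer there is one more tool, called after ">>>" in YAML: its name, and indented under it one key for each argument. servo_tool: Moves the arm, as the interface text tells. Its arguments: {"type":"object","properties":{"increments":{"type":"array","items":{"type":"array","items":{"type":"array","items":{"type":"number"}}}},"squeeze":{"type":"number"}},"required":["increments"]}

```bash
ls; mkdir -p pics; python3 - <<'E'
from cell import env
import cv2,json
o=env.get_obs()
for k,v in o.items(): print(k,v)
for n in ("side","top"):
    c=env.read_camera(n)
    cv2.imwrite(f"pics/{n}0.png",c["frame"])
    import numpy as np
    R=cv2.Rodrigues(np.array(c["rvec"]))[0]
    print(n,c["intrinsics"],c["D"],(-R.T@np.array(c["tvec"]).reshape(3)),R)
E
```

```text
pics
time_s 0.0
qpos [69.33263233 18.43944912 -4.01751769 83.17740296  1.29612219 78.54216508
 -3.25853403]
joint_velocities [ 0.03529621 -0.0104664  -0.03312752  0.00700432 -0.08707384  0.03504931
  0.01250894]
effort [ 5.74469232e-04 -4.91284740e+01 -4.03621383e-01 -3.12527883e+01
 -6.39656698e-02  4.37753170e-02  1.75606178e-04]
tool_pos [ 0.23771546 -0.60434434  0.22143549]
tool_rot [-1.79886304e+02  6.43352501e-03  2.14807540e+01]
force [0.50960663 0.21205154 0.07740673]
wrist_torque [ 0.02365872 -0.00322485 -0.00773461]
grip_width 0.08663825624625651
side [[523.32747834   0.         311.51424233]
 [  0.         523.32747834 250.81127178]
 [  0.           0.           1.        ]] [0.02583524 0.         0.         0.         0.        ] [ 0.4083043  -1.2542589   0.96143338] [[ 0.99098867 -0.13342543 -0.01179459]
 [-0.08524889 -0.56033957 -0.82386419]
 [ 0.10331545  0.81744555 -0.56666453]]
top [[514.47993263   0.         316.9575812 ]
 [  0.         514.47993263 247.06167452]
 [  0.           0.           1.        ]] [-0.01003488  0.          0.          0.          0.        ] [0.30952302 0.00988925 1.29836175] [[-4.95829114e-02 -9.98770007e-01 -9.06924546e-05]
 [-9.77668714e-01  4.85539258e-02 -2.04466138e-01]
 [ 2.04219050e-01 -1.00493592e-02 -9.78873633e-01]]
```

View pics/side0.png

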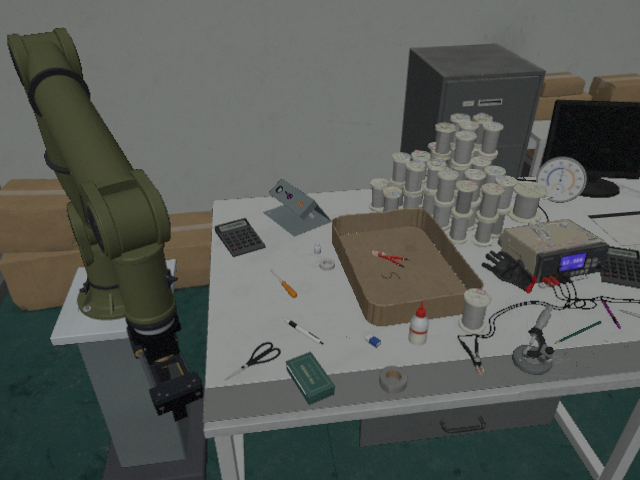

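View pics/top0.png

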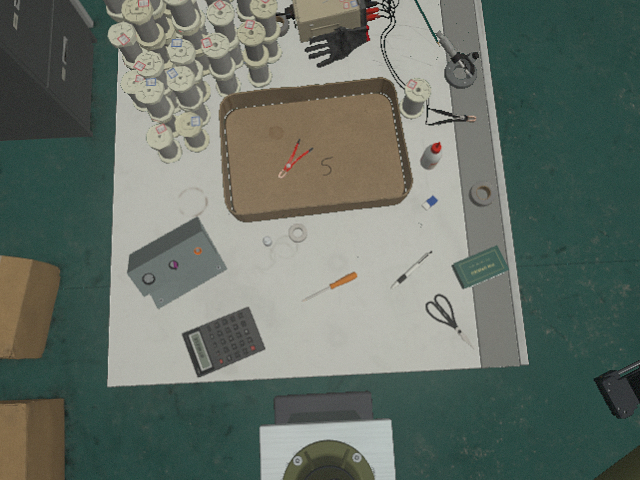

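Side view: the screwdriver is at about (284,284), the marker at (305,332) and the rack at (297,205). Top view: driver at (330,287), marker at (411,268), rack at (177,263). I'll enlarge these areas next.

```bash
python3 - <<'E'
import cv2,numpy as np
t=cv2.imread("pics/top0.png");s=cv2.imread("pics/side0.png")
def crop(im,x0,y0,x1,y1,n,f):
    cv2.imwrite(n,cv2.resize(im[y0:y1,x0:x1],None,fx=f,fy=f,interpolation=cv2.INTER_CUBIC))
crop(t,120,210,240,310,"pics/t_rack.png",6)
crop(t,295,240,445,310,"pics/t_tools.png",5)
crop(s,255,170,345,240,"pics/s_rack.png",8)
crop(s,260,260,340,350,"pics/s_tools.png",6)
E
```

```text
(no output)
```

View pics/t_rack.png

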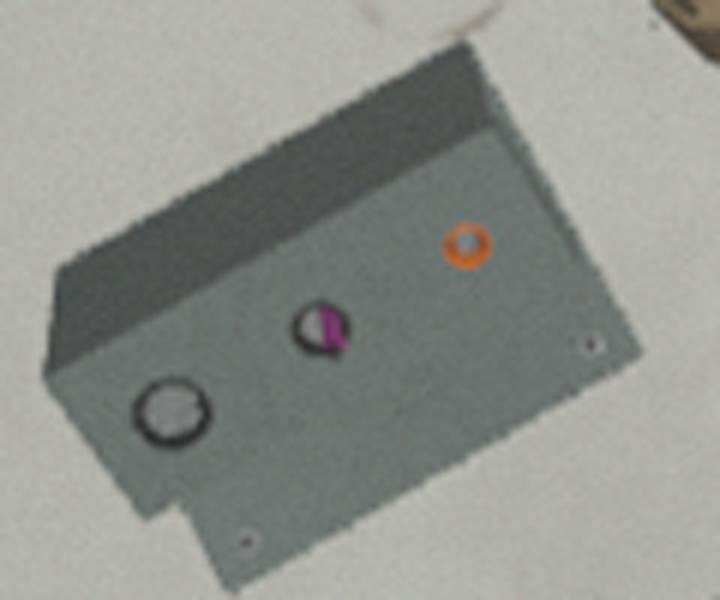

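View pics/t_tools.png

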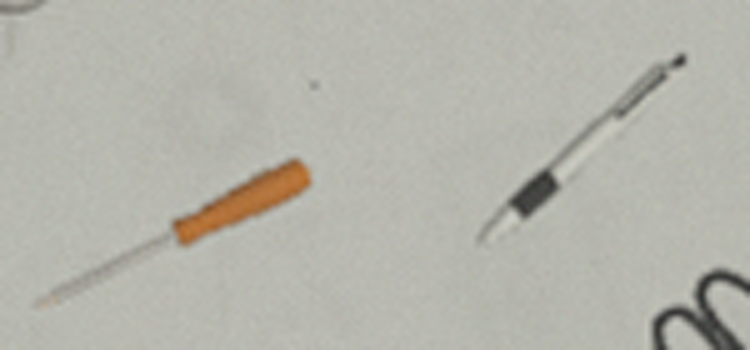

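View pics/s_rack.png

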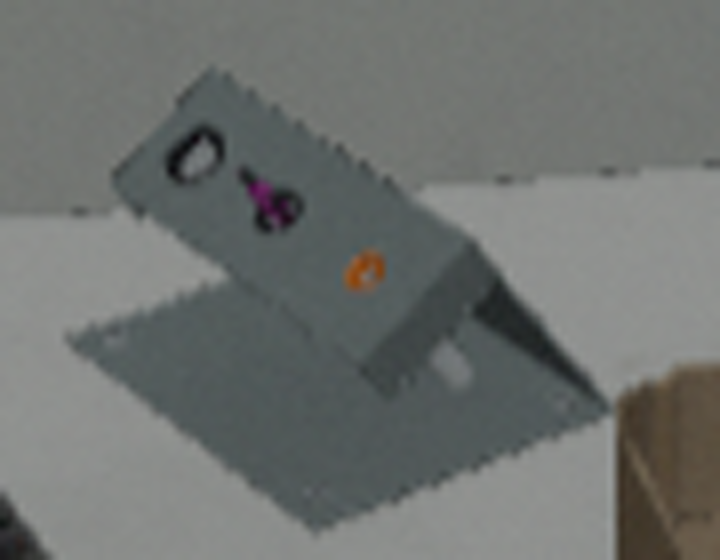

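View pics/s_tools.png

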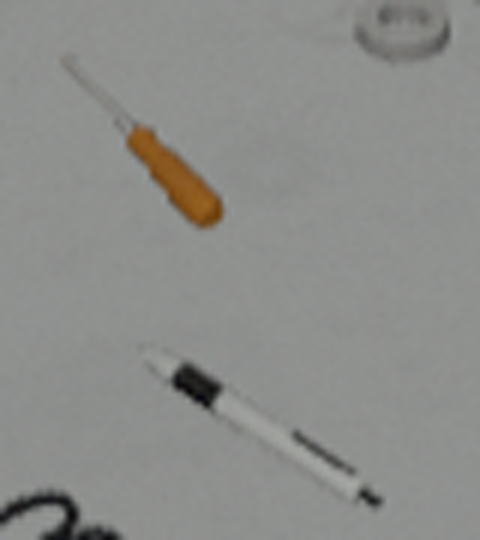

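```bash
cat > h.py <<'E'
import cv2,numpy as np
from cell import env
def shot(n,k=1):
    cs=[env.read_camera(n) for _ in range(k)]
    c=cs[0]; c["f"]=np.mean([x["frame"] for x in cs],0).astype(np.uint8)
    c["K"]=np.array(c["intrinsics"]);c["d"]=np.array(c["D"],float);c["R"]=cv2.Rodrigues(np.array(c["rvec"],float))[0];c["t"]=np.array(c["tvec"],float).reshape(3)
    return c
def ray(c,p):
    u=cv2.undistortPoints(np.array([[p]],float),c["K"],c["d"]).reshape(2)
    d=c["R"].T@np.array([u[0],u[1],1]); return -c["R"].T@c["t"],d/np.linalg.norm(d)
def onz(c,p,z):
    o,d=ray(c,p); return o+d*(z-o[2])/d[2]
def tri(rs):
    A=0;b=0
    for o,d in rs:
        P=np.eye(3)-np.outer(d,d);A=A+P;b=b+P@o
    x=np.linalg.solve(A,b); return x,[float(np.linalg.norm((np.eye(3)-np.outer(d,d))@(x-o))) for o,d in rs]
def proj(c,X):
    return cv2.projectPoints(np.array(X,float).reshape(-1,1,3),np.array(c["rvec"],float),np.array(c["tvec"],float),c["K"],c["d"])[0].reshape(-1,2)
def omask(f):
    h=cv2.cvtColor(f,cv2.COLOR_BGR2HSV); return cv2.inRange(h,(5,120,90),(22,255,255))
E
python3 - <<'E'
from h import *
T=shot("top",4);S=shot("side",4)
cv2.imwrite("pics/topavg.png",T["f"]);cv2.imwrite("pics/sideavg.png",S["f"])
def blobs(m,roi):
    x0,y0,x1,y1=roi;z=np.zeros_like(m);z[y0:y1,x0:x1]=m[y0:y1,x0:x1]
    n,l,st,ce=cv2.connectedComponentsWithStats(z);
    return [(st[i],ce[i]) for i in range(1,n) if st[i][4]>8],l
def ring(m,roi):
    x0,y0,x1,y1=roi;z=np.zeros_like(m);z[y0:y1,x0:x1]=m[y0:y1,x0:x1]
    c,_=cv2.findContours(z,cv2.RETR_EXTERNAL,cv2.CHAIN_APPROX_NONE);c=max(c,key=cv2.contourArea)
    return cv2.fitEllipse(c)
rt=ring(omask(T["f"]),(180,240,215,262)); rs=ring(omask(S["f"]),(290,195,312,212))
print("orange",rt,rs,onz(T,rt[0],.094),onz(S,rs[0],.094),tri([ray(T,rt[0]),ray(S,rs[0])]))
gt=cv2.cvtColor(T["f"],cv2.COLOR_BGR2GRAY);gs=cv2.cvtColor(S["f"],cv2.COLOR_BGR2GRAY)
mt=ring(cv2.inRange(gt,0,75),(138,268,160,290));ms=ring(cv2.inRange(gs,0,70),(273,183,285,196))
print("black",mt,ms,onz(T,mt[0],.094),onz(S,ms[0],.094),tri([ray(T,mt[0]),ray(S,ms[0])]))
# driver handle
for n,c,roi in(("T",T,(325,265,362,295)),("S",S,(275,275,305,300))):
    m=omask(c["f"]);b,l=blobs(m,roi);b=max(b,key=lambda q:q[0][4]);print(n,b)
    x0,y0,x1,y1=roi;ys,xs=np.nonzero(m[y0:y1,x0:x1]);P=np.array([onz(c,(x+x0,y+y0),.0095)[:2] for x,y in zip(xs,ys)])
    r=cv2.minAreaRect((P*1000).astype(np.float32));mu=P.mean(0);w,v=np.linalg.eigh(np.cov(P.T));print(r,mu,v[:,1],np.degrees(np.arctan2(v[1,1],v[0,1])))
    pr=(P-mu)@v[:,1];print(pr.min(),pr.max())
E
```

```text
orange ((197.43504333496094, 250.671875), (6.0464935302734375, 6.784149169921875), 48.56535720825195) ((300.0819396972656, 203.55259704589844), (3.258059024810791, 4.42563533782959), 61.59307098388672) [0.56614875 0.28318548 0.094     ] [0.56585944 0.28121267 0.094     ] (array([0.56624629, 0.2834536 , 0.09277007]), [0.00016095560882196754, 0.00016095560882218568])
black ((148.14297485351562, 278.4710388183594), (10.442207336425781, 11.600028991699219), 90.14208221435547) ((279.06060791015625, 189.00421142578125), (5.487540245056152, 7.519999027252197), 47.56822204589844) [0.50481827 0.39987714 0.094     ] [0.50445802 0.39641618 0.094     ] (array([0.50492739, 0.40054543, 0.09187357]), [0.00023278508453231087, 0.00023278508453228192])
T (array([330, 272,  27,  17, 156], dtype=int32), array([343.8525641 , 279.74358974]))
((490.0302734375, -65.627197265625), (14.74418830871582, 71.57347869873047), 23.753337860107422) [ 0.49082869 -0.06703637] [-0.39548739  0.91847141] 113.29637451109856
-0.03418007306886139 0.03738657686980014
S (array([281, 281,  16,  17,  96], dtype=int32), array([289.25   , 289.53125]))
((489.3635559082031, -64.15538024902344), (16.749561309814453, 81.4798812866211), 25.429473876953125) [ 0.49148948 -0.06747867] [-0.384353    0.92318621] 112.60357935186762
-0.037091288901311956 0.04486708385991706
```

```bash
python3 - <<'E'
from h import *
T=shot("top");S=shot("side")
a=lambda p,f,o:(p[0]/f+o[0]-.4,p[1]/f+o[1]-.4)
ot=(295,240);os=(260,260)
def ev(n,z,pt,ps):
    for nm,p,q in zip(n,pt,ps):
        print(nm,onz(T,a(p,5,ot),z)*1000,onz(S,a(q,6,os),z)*1000)
ev(["tip","shoulder","butt"],.0095,[(38,305),(180,233),(307,170)],[(68,60),(135,133),(212,220)])
ev(["point","tail","button"],.0065,[(479,242),(666,69),(685,58)],[(145,350),(360,493),(380,503)])
ev(["grip mid"],.0065,[(533,195)],[(195,385)])
E
```

```text
tip [443.40322917  40.3745237    9.5       ] [445.76075947  37.23091649   9.5       ]
shoulder [476.10102638 -32.67588395   9.5       ] [474.24716915 -28.11024552   9.5       ]
butt [504.94509633 -98.67843744   9.5       ] [ 504.59885064 -100.57990216    9.5       ]
point [ 464.4214078  -183.27224532    6.5       ] [ 464.98888748 -184.12458318    6.5       ]
tail [ 548.41184081 -285.93195835    6.5       ] [ 547.94144225 -288.36230106    6.5       ]
button [ 553.65187697 -296.20236946    6.5       ] [ 555.50199621 -295.53338734    6.5       ]
grip mid [ 486.92695119 -212.49125836    6.5       ] [ 484.99690431 -210.56298518    6.5       ]
```

```bash
cat > mv.py <<'E'
from h import *
from scipy.spatial.transform import Rotation as Ro
DM=np.array([.5660,.2829,.0936]);MM=np.array([.5048,.3995,.0933]);YAW=np.radians(27.6)
XH=np.array([np.cos(YAW),np.sin(YAW),0]);UP=np.array([0,0,1.])
TZ=-np.sin(np.radians(35))*XH+np.cos(np.radians(35))*UP   # tube up axis
def frame(b,vert_ref,alpha):
    """tool R with tip direction b = sin(a) x + cos(a) z ; y horizontal"""
    b=b/np.linalg.norm(b);e=vert_ref-b*(vert_ref@b);e/=np.linalg.norm(e)
    a=np.radians(alpha);z=np.cos(a)*b+np.sin(a)*e;x=np.sin(a)*b-np.cos(a)*e
    return np.column_stack([x,np.cross(z,x),z])
def cur():
    o=env.get_obs();return o,np.array(o["tool_pos"]),Ro.from_euler("xyz",o["tool_rot"],degrees=True)
def inc(R,p):
    o,p0,r0=cur();R=Ro.from_matrix(R)
    d=r0.inv().apply(np.array(p)-p0);w=(r0.inv()*R).as_rotvec(degrees=True)
    print("dist",np.linalg.norm(d),"ang",np.linalg.norm(w));print("INC",np.round(d,4),np.round(w,2))
def st():
    o,p,r=cur();print("t",o["time_s"],"p",p.round(4),"rot",np.round(o["tool_rot"],2),"F",np.round(o["force"],1),"M",np.round(o["wrist_torque"],2),"w",round(o["grip_width"],4),"q",np.round(o["qpos"],1))
AL=65
bD=np.array([-.403,.915,0]);gD=np.array([.4901,-.0657,.0095])
bM=np.array([-.628,.778,0]);gM=np.array([.5065,-.2355,.0065])
RD=frame(bD,-UP,AL);RM=frame(bM,-UP,AL)
RI=frame(-TZ,-UP,AL)
E
python3 - <<'E'
from mv import *
st();print(RD.round(3));print(RI.round(3))
p=gD+RD[:,2]*.0047;print(p)
inc(RD,p+[0,0,.12])
E
```

```text
t 0.6 p [ 0.2379 -0.6049  0.2226] rot [180.     0.    21.47] F [ 0.1 -0.8 -0.2] M [0.03 0.03 0.06] w 0.0871 q [69.3 18.4 -4.  83.1  1.3 78.5 -3.3]
[[-0.365  0.915 -0.17 ]
 [ 0.829  0.403  0.387]
 [ 0.423  0.    -0.906]]
[[ 0.767  0.463 -0.443]
 [ 0.401 -0.886 -0.232]
 [-0.5   -0.    -0.866]]
[ 0.48929937 -0.0638822   0.00524035]
dist 0.6044645303583992 ang 94.87981978642145
INC [ 0.432  -0.4115  0.0973] [ 20.11  19.32 -90.69]
```

>>> servo_tool:
  increments:
    - [[0.04,-0.04,0.01,1.5,1.5,-7,0.1],[0.08,-0.08,0.02,3,3,-14,0.1],[0.12,-0.115,0.027,5,5,-22,0.1],[0.15,-0.145,0.035,7,6.5,-30,0.1],[0.19,-0.18,0.043,8.5,8.2,-38,0.1],[0.225,-0.215,0.05,10.2,10,-46,0.1],[0.26,-0.25,0.06,12,11.6,-54,0.1],[0.3,-0.285,0.067,13.7,13.2,-62,0.1],[0.335,-0.32,0.075,15.5,15,-70,0.1],[0.37,-0.355,0.085,17.5,16.8,-79,0.1],[0.41,-0.39,0.092,19,18.3,-86,0.1],[0.432,-0.4115,0.0973,20.1,19.3,-90.7,0.1],[0.432,-0.4115,0.0973,20.1,19.3,-90.7,0.1],[0.432,-0.4115,0.0973,20.1,19.3,-90.7,0.1],[0.432,-0.4115,0.0973,20.1,19.3,-90.7,0.1]]

```text
time_s: 2.1
tool_pos: [0.489, -0.0654, 0.1252]
tool_rot: [-179.9, -24.9, 113.6]
force: [0.4, 0.4, 0.7]
grip_width: 0.0479
```

```bash
python3 - <<'E'
from mv import *
st();p=gD+RD[:,2]*.0047;inc(RD,p+[0,0,.02])
S=shot("side");T=shot("top");st()
cv2.imwrite("pics/s1.png",cv2.resize(S["f"][180:400,200:400],None,fx=3,fy=3));cv2.imwrite("pics/t1.png",cv2.resize(T["f"][200:400,230:430],None,fx=3,fy=3))
E
```

```text
t 2.1 p [ 0.489  -0.0654  0.1252] rot [-179.94  -24.91  113.65] F [0.4 0.4 0.7] M [-0.49 -0.28 -0.01] w 0.0479 q [ 46.2  20.1 -33.5  99.9  -9.   78.6  39.5]
dist 0.09992498300159411 ang 0.14114998696231823
INC [-0.0409  0.0009  0.0912] [-0.01  0.09 -0.11]
t 2.2 p [ 0.489  -0.066   0.1253] rot [-179.95  -24.9   113.56] F [-0.  -0.9  0.2] M [-0.45 -0.28  0.02] w 0.0477 q [ 46.3  20.  -33.5  99.9  -9.   78.6  39.5]
```

View pics/s1.png

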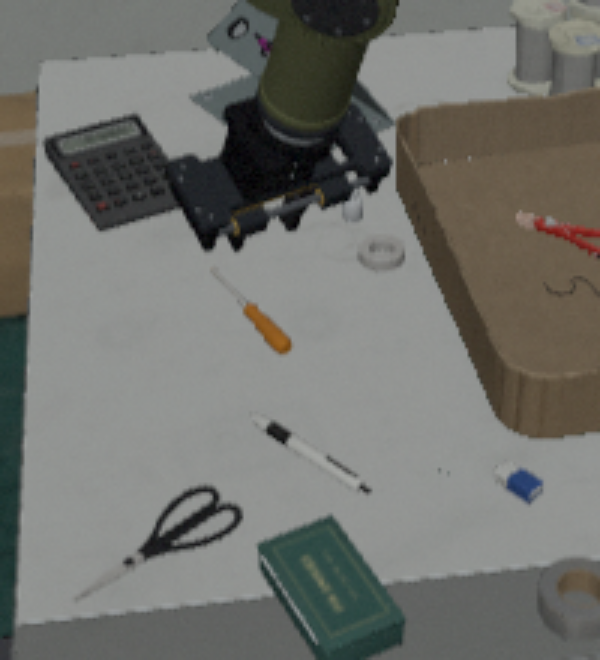

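View pics/t1.png

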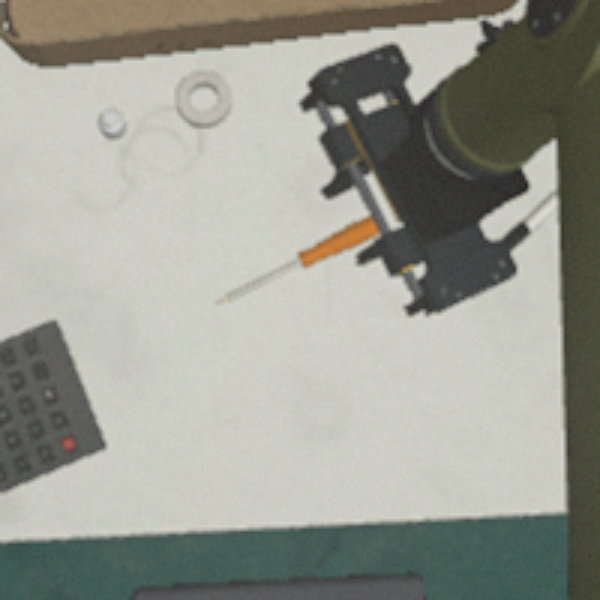

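>>> servo_tool:
  increments:
    - [[-0.014,0.0,0.03,0,0,0,0.0],[-0.028,0.0,0.06,0,0,0,0.0],[-0.041,0.0005,0.091,0,0,0,0.0],[-0.041,0.0005,0.091,0,0,0,0.0],[-0.041,0.0005,0.091,0,0,0,0.0]]

```text
time_s: 2.7
tool_pos: [0.489, -0.0634, 0.026]
tool_rot: [-180.0, -25.0, 113.7]
force: [0.7, -1.1, 0.2]
grip_width: 0.0433
```

```bash
python3 - <<'E'
from mv import *
st();p=gD+RD[:,2]*.0047;inc(RD,p)
S=shot("side");T=shot("top");st();inc(RD,p)
cv2.imwrite("pics/s2.png",cv2.resize(S["f"][230:320,240:340],None,fx=7,fy=6));cv2.imwrite("pics/t2.png",cv2.resize(T["f"][240:330,280:400],None,fx=6,fy=6))
E
```

```text
t 2.7 p [ 0.489  -0.0634  0.026 ] rot [-179.96  -25.01  113.65] F [ 0.7 -1.1  0.2] M [-0.44 -0.3   0.01] w 0.0433 q [ 44.6  27.3 -32.2 103.9  -6.   68.2  40.1]
dist 0.02076247801446887 ang 0.10882452084576481
INC [-0.0093  0.0001  0.0186] [ 0.01 -0.01 -0.11]
t 2.8 p [ 0.4905 -0.0634  0.0272] rot [179.89 -24.86 113.76] F [-0.1 -1.1  0.6] M [-0.42 -0.37  0.01] w 0.0437 q [ 44.5  27.2 -32.2 103.8  -6.   68.2  40.1]
dist 0.022011778863490483 ang 0.18529920364589475
INC [-0.0092 -0.0014  0.02  ] [ 0.12  0.14 -0.01]
```

View pics/s2.png

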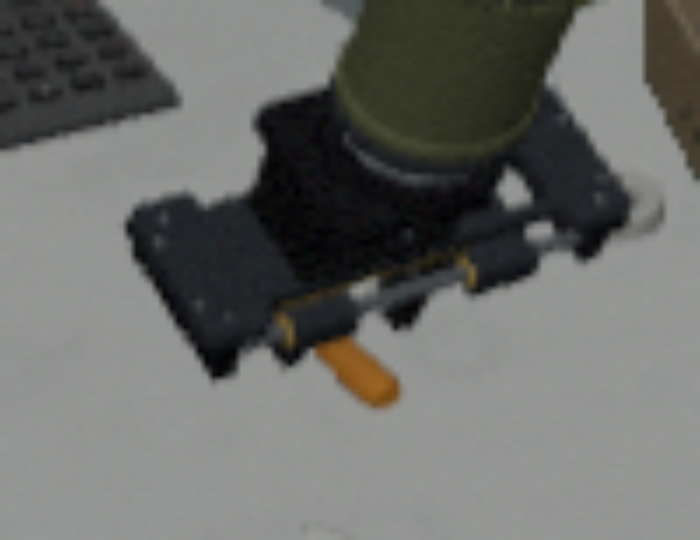

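View pics/t2.png

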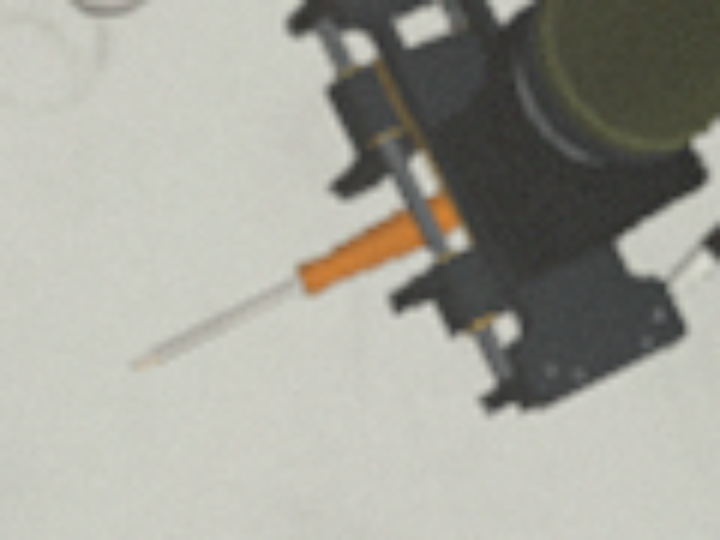

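>>> servo_tool:
  increments:
    - [[-0.004,0,0.009,0,0,0,0.0],[-0.0075,0,0.016,0,0,0,0.0],[-0.0085,0,0.0185,0,0,0,0.0],[-0.0085,0,0.0185,0,0,0,0.0]]

```text
time_s: 3.2
tool_pos: [0.489, -0.0625, 0.0048]
tool_rot: [-180.0, -25.0, 113.8]
force: [-0.0, -0.9, 0.3]
grip_width: 0.0431
```

```bash
python3 - <<'E'
from mv import *
st();p=gD+RD[:,2]*.0047;inc(RD,p)
E
```

```text
t 3.2 p [ 0.489  -0.0625  0.0048] rot [-179.96  -25.    113.76] F [-0.  -0.9  0.3] M [-0.41 -0.33 -0.02] w 0.0431 q [ 44.1  29.  -31.8 104.5  -5.3  66.   40.2]
dist 0.0014541970129139904 ang 0.032945501860321906
INC [-0.0011 -0.0003 -0.001 ] [-0.03  0.   -0.01]
```

No contact with the bench, so I'll close the fingers.

>>> servo_tool:
  increments:
    - [[0,0,0,0,0,0,-1],[0,0,0,0,0,0,-1],[0,0,0,0,0,0,-1],[0,0,0,0,0,0,-1],[0,0,0,0,0,0,-1],[0,0,0,0,0,0,-1],[0,0,0,0,0,0,-1],[0,0,0,0,0,0,-1]]
  squeeze: 50

```text
time_s: 4.0
tool_pos: [0.4893, -0.0623, 0.0051]
tool_rot: [180.0, -25.0, 113.8]
force: [0.1, -0.3, -0.3]
grip_width: 0.0177
```

```bash
python3 - <<'E'
from mv import *
st()
E
```

```text
t 4.0 p [ 0.4893 -0.0623  0.0051] rot [180.   -24.99 113.78] F [ 0.1 -0.3 -0.3] M [-0.34 -0.38  0.03] w 0.0177 q [ 44.1  29.  -31.8 104.4  -5.3  66.   40.2]
```

>>> servo_tool:
  increments:
    - [[0.01,0,-0.02,0,0,0,-1],[0.026,0,-0.055,0,0,0,-1],[0.044,0,-0.095,0,0,0,-1],[0.063,0,-0.136,0,0,0,-1],[0.063,0,-0.136,0,0,0,-1],[0.063,0,-0.136,0,0,0,-1]]

```text
time_s: 4.6
tool_pos: [0.4899, -0.0631, 0.1556]
tool_rot: [179.9, -24.8, 113.8]
force: [-0.5, -0.3, -0.6]
grip_width: 0.0177
```

```bash
python3 - <<'E'
from mv import *
st()
S=shot("side");T=shot("top")
# grip pt on axis: TCP - .0047 z ; tip 116 ahead
L=.0047
o,p,r=cur();M=r.as_matrix()
b=M@np.array([np.sin(np.radians(AL)),0,np.cos(np.radians(AL))]);g=p-L*M[:,2];tip=g+.116*b
print(g,tip,"pred px",proj(T,[g,tip]),proj(S,[g,tip]))
# standoff: tip 30mm above mouth
for s in (.20,.135):
  gi=DM+TZ*(s);print(s,gi); inc(RI,gi+L*RI[:,2])
cv2.imwrite("pics/s3.png",cv2.resize(S["f"][150:300,220:400],None,fx=4,fy=4));cv2.imwrite("pics/t3.png",cv2.resize(T["f"][220:340,260:420],None,fx=5,fy=5))
E
```

```text
t 4.6 p [ 0.4899 -0.0631  0.1556] rot [179.94 -24.83 113.81] F [-0.5 -0.3 -0.6] M [-0.53 -0.35  0.05] w 0.0177 q [ 46.6  18.2 -34.1  98.3  -9.8  81.6  39. ]
[ 0.4892157  -0.06454699  0.15800137] [0.44244828 0.04160762 0.15809014] pred px [[346.18180175 271.08327771]
 [299.77997526 294.19726375]] [[286.34061984 246.57624805]
 [266.8292196  227.64284298]]
0.2 [0.4643389  0.22975286 0.25743041]
dist 0.3090591947686732 ang 99.22486999554947
INC [0.2934 0.0934 0.0269] [  3.76 -43.89  88.91]
0.135 [0.49737876 0.24702568 0.20418553]
dist 0.31220636526775697 ang 99.22486999554947
INC [0.2731 0.1307 0.0762] [  3.76 -43.89  88.91]
```

View pics/s3.png

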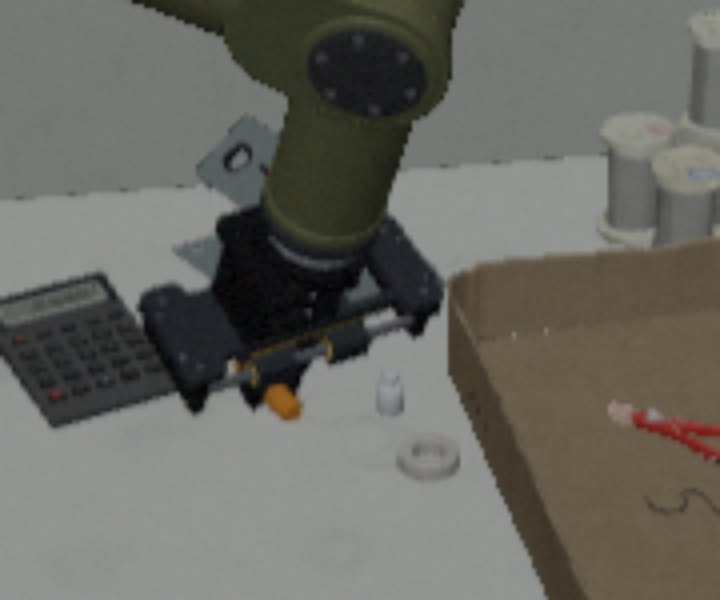

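View pics/t3.png

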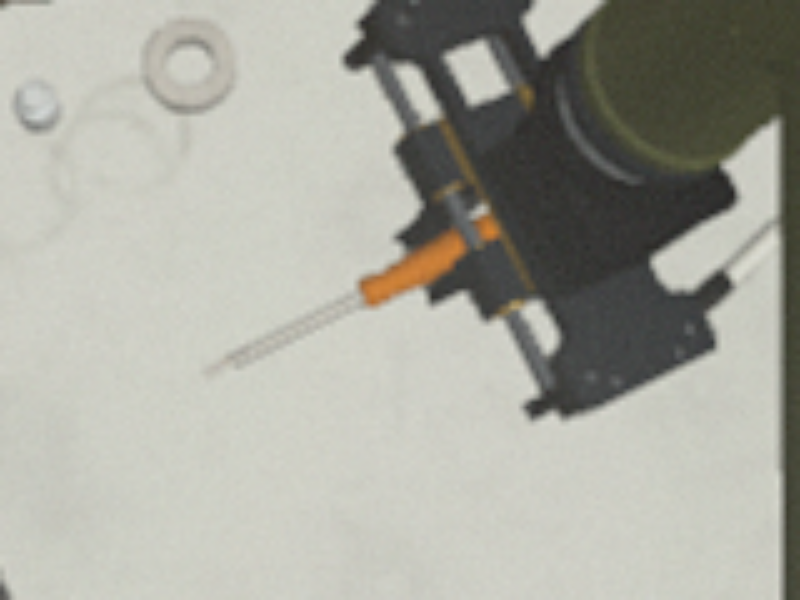

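>>> servo_tool:
  increments:
    - [[0.021,0.007,0.002,0.3,-3.2,6.4,-1],[0.042,0.014,0.004,0.6,-6.3,12.7,-1],[0.063,0.02,0.006,0.8,-9.4,19,-1],[0.084,0.027,0.008,1.1,-12.5,25.4,-1],[0.105,0.033,0.01,1.4,-15.7,31.8,-1],[0.126,0.04,0.012,1.6,-18.8,38.1,-1],[0.147,0.047,0.0135,1.9,-22,44.5,-1],[0.168,0.053,0.0155,2.2,-25.1,50.8,-1],[0.189,0.06,0.0175,2.4,-28.2,57.2,-1],[0.21,0.067,0.0195,2.7,-31.4,63.5,-1],[0.231,0.074,0.0215,3,-34.5,69.9,-1],[0.252,0.08,0.0235,3.2,-37.6,76.2,-1],[0.273,0.087,0.025,3.5,-40.8,82.6,-1],[0.2934,0.0934,0.0269,3.76,-43.9,88.9,-1],[0.2934,0.0934,0.0269,3.76,-43.9,88.9,-1],[0.2934,0.0934,0.0269,3.76,-43.9,88.9,-1]]

```text
time_s: 6.3
tool_pos: [0.4626, 0.2288, 0.2525]
tool_rot: [180.0, 30.1, 27.8]
force: [0.0, -0.4, -0.9]
grip_width: 0.0181
```

```bash
python3 - <<'E'
from mv import *
st()
S=shot("side",2);T=shot("top",2)
L=.0047
o,p,r=cur();M=r.as_matrix()
b=M@np.array([np.sin(np.radians(AL)),0,np.cos(np.radians(AL))]);g=p-L*M[:,2];tip=g+.116*b
print("b",b,"-TZ",-TZ,g,tip);pt=proj(T,[g,tip,DM]);ps=proj(S,[g,tip,DM]);print(pt,ps)
gi=DM+TZ*.2;inc(RI,gi+L*RI[:,2])
def crop(c,cx,cy,w,h,f,n):
    x0,y0=int(cx-w/2),int(cy-h/2);print(n,x0,y0,f);cv2.imwrite(n,cv2.resize(c["f"][y0:y0+h,x0:x0+w],None,fx=f,fy=f,interpolation=cv2.INTER_CUBIC))
crop(T,*pt[1],100,80,7,"pics/t4.png");crop(S,*ps[1],100,80,7,"pics/s4.png")
E
```

```text
t 6.3 p [0.4626 0.2288 0.2525] rot [179.99  30.09  27.77] F [ 0.  -0.4 -0.9] M [ 0.27 -0.64 -0.03] w 0.0181 q [  -4.5   29.1  -35.6   75.4   10.5  110.1 -102.2]
b [ 0.51033246  0.26439044 -0.81832663] -TZ [ 0.50830549  0.26573569 -0.81915204] [0.46521823 0.22845052 0.25844731] [0.52441679 0.25911981 0.16352142]
[[206.05951846 281.9242754 ]
 [201.1609921  262.25389798]
 [197.5926807  250.76008179]] [[268.37009336 167.68889609]
 [287.68097442 189.09903605]
 [300.06836034 203.40967285]]
dist 0.0018751639052393728 ang 0.14834648681809967
INC [ 0.0003 -0.0016  0.001 ] [ 0.07 -0.08 -0.1 ]
pics/t4.png 151 222 7
pics/s4.png 237 149 7
```

View pics/t4.png

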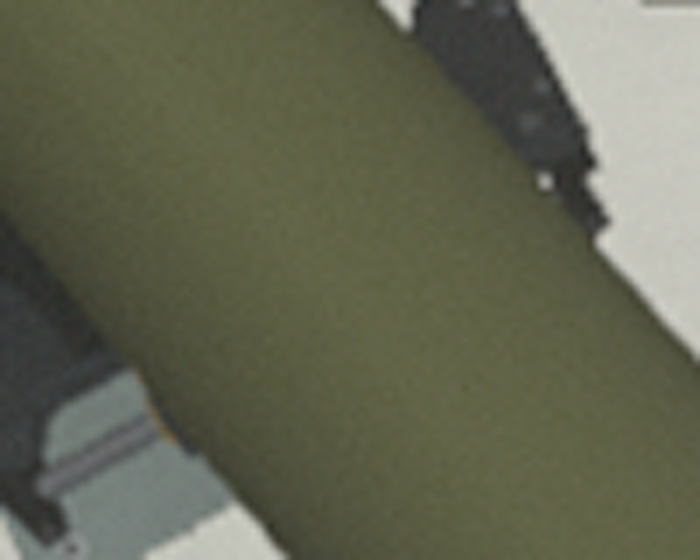

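View pics/s4.png

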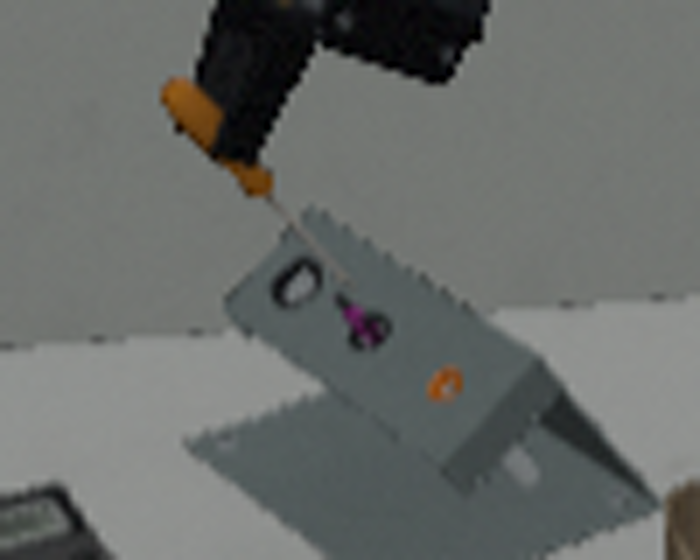

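>>> servo_tool:
  increments:
    - [[0.02,0,0.0093,0,0,0,-1],[0.045,0,0.021,0,0,0,-1],[0.0625,0,0.029,0,0,0,-1],[0.0698,0,0.0325,0,0,0,-1],[0.0698,0,0.0325,0,0,0,-1],[0.0698,0,0.0325,0,0,0,-1]]

```text
time_s: 7.1
tool_pos: [0.5022, 0.2489, 0.1924]
tool_rot: [179.9, 29.9, 27.6]
force: [0.8, 0.1, 0.1]
grip_width: 0.0175
```

```bash
python3 - <<'E'
from mv import *
L=.0047
ps_=[];
S=shot("side",1)
for i in range(5):
    T=shot("top",1);o,p,r=cur();ps_.append(p)
st();print(np.mean(ps_,0),np.std(ps_,0))
p=np.mean(ps_,0);M=RI
b=-TZ;g=p-L*M[:,2];tip=g+.116*b
w=tip-DM;print("tip-mouth along",w@TZ,"y",w@np.cross(TZ,np.array([np.cos(YAW)*np.cos(np.radians(35)),np.sin(YAW)*np.cos(np.radians(35)),np.sin(np.radians(35))])),"lat",w-TZ*(w@TZ))
ps=proj(S,[g,tip,DM]);print(ps)
def crop(c,cx,cy,w,h,f,n):
    x0,y0=int(cx-w/2),int(cy-h/2);print(n,x0,y0,f);cv2.imwrite(n,cv2.resize(c["f"][y0:y0+h,x0:x0+w],None,fx=f,fy=f,interpolation=cv2.INTER_CUBIC))
crop(S,*ps[1],60,50,12,"pics/s5.png");crop(T,*proj(T,[DM])[0],100,80,7,"pics/t5.png")
E
```

```text
t 7.4 p [0.5023 0.2493 0.1922] rot [179.9   29.85  27.57] F [ 0.  -0.9  0.2] M [ 0.27 -0.6   0.01] w 0.0178 q [  -7.1   36.3  -34.3   72.    13.5  106.7 -103. ]
[0.50232358 0.24925121 0.19256349] [1.94693132e-05 2.44927590e-05 2.17376996e-04]
tip-mouth along 0.008361214498092332 y -0.0003186388119107309 lat [0.00161964 0.00048717 0.00116307]
[[281.31786185 181.59477427]
 [299.29237621 201.6319448 ]
 [300.06836034 203.40967285]]
pics/s5.png 269 176 12
pics/t5.png 147 210 7
```

View pics/s5.png

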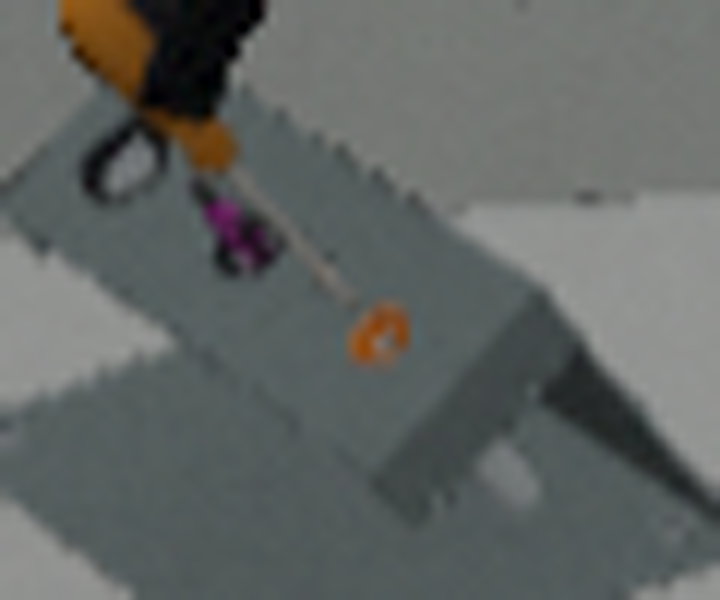

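View pics/t5.png

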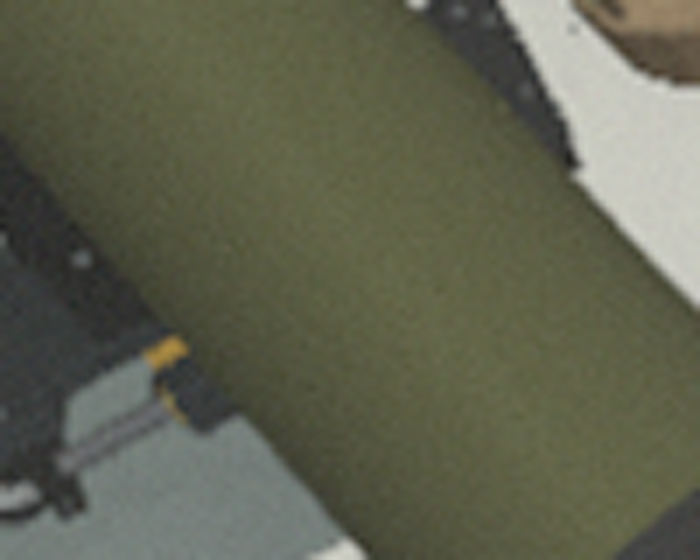

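>>> servo_tool:
  increments:
    - [[0.005,0,0.003,0,0,0,-1],[0.01,0,0.0054,0,0,0,-1],[0.015,0,0.0077,0,0,0,-1],[0.02,0,0.01,0,0,0,-1],[0.0235,0,0.0117,0,0,0,-1],[0.0235,0,0.0117,0,0,0,-1],[0.0235,0,0.0117,0,0,0,-1]]

```text
time_s: 8.1
tool_pos: [0.5151, 0.256, 0.1695]
tool_rot: [179.9, 29.9, 27.6]
force: [-0.3, 0.1, -1.5]
grip_width: 0.0176
```

```bash
cat >> mv.py <<'E'
XD=np.cos(np.radians(35))*XH+np.sin(np.radians(35))*UP;YD=np.cross(TZ,XD)
def chk(mouth,L,tipd,n=4,M=None):
    P=[];Rr=[];Fs=[]
    for i in range(n):
        S=shot("side");o,p,r=cur();P.append(p);Rr.append(r.as_rotvec());Fs.append(o["force"])
    p=np.mean(P,0);M=Ro.from_rotvec(np.mean(Rr,0)).as_matrix();F=np.mean(Fs,0)
    b=M@np.array([np.sin(np.radians(AL)),0,np.cos(np.radians(AL))]);g=p-L*M[:,2];tip=g+tipd*b
    f=lambda w:np.round([w@XD*1000,w@YD*1000,w@TZ*1000],2)
    print("t",o["time_s"],"tip deck mm",f(tip-mouth),"g",f(g-mouth),"dir err deg",np.degrees([(b+TZ)@XD,(b+TZ)@YD]).round(2),"F deck",np.round([F@XD,F@YD,F@TZ],1),"w",round(o["grip_width"],4))
    return S,g,tip
def crop(c,p,w,h,f,n):
    x0,y0=int(p[0]-w/2),int(p[1]-h/2);print(n,x0,y0,f);cv2.imwrite(n,cv2.resize(c["f"][y0:y0+h,x0:x0+w],None,fx=f,fy=f,interpolation=cv2.INTER_CUBIC))
E
python3 - <<'E'
from mv import *
S,g,tip=chk(DM,.0047,.116)
crop(S,proj(S,[DM])[0],60,50,12,"pics/s6.png")
E
```

```text
t 8.3 tip deck mm [  1.11  -0.38 -18.55] g [ 0.9  -0.29 97.45] dir err deg [ 0.1  -0.05] F deck [-0.3 -0.  -0.4] w 0.0176
pics/s6.png 270 178 12
```

View pics/s6.png

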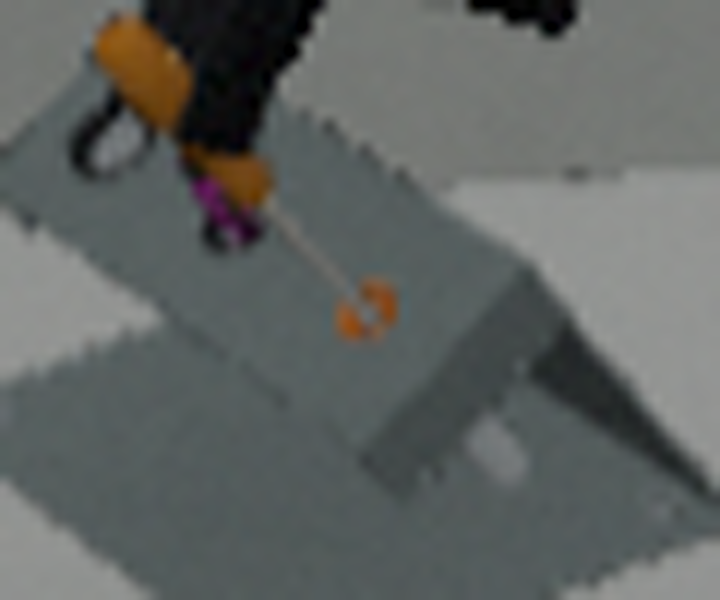

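>>> servo_tool:
  increments:
    - [[0.004,0,0.002,0,0,0,-1],[0.008,0,0.004,0,0,0,-1],[0.0115,0,0.006,0,0,0,-1],[0.0155,0,0.008,0,0,0,-1],[0.019,0,0.0093,0,0,0,-1],[0.0225,0,0.011,0,0,0,-1],[0.0225,0,0.011,0,0,0,-1],[0.0225,0,0.011,0,0,0,-1]]
  squeeze: 60

```text
time_s: 9.1
tool_pos: [0.5277, 0.2626, 0.1487]
tool_rot: [179.9, 29.9, 27.6]
force: [-0.9, -0.3, -0.7]
grip_width: 0.0174
```

```bash
python3 - <<'E'
from mv import *
S,g,tip=chk(DM,.0047,.116);st()
E
```

```text
t 9.3 tip deck mm [  0.63  -0.26 -43.97] g [ 0.38 -0.19 72.03] dir err deg [ 0.12 -0.03] F deck [-0.8  0.5 -1.5] w 0.0173
t 9.3 p [0.5277 0.2626 0.1488] rot [179.93  29.87  27.59] F [ 0.8  0.6 -2.3] M [ 0.52 -0.67 -0.04] w 0.0173 q [  -8.8   41.4  -33.2   69.1   15.3  104.7 -103.2]
```

>>> servo_tool:
  increments:
    - [[0.0036,0,0.0017,0,0,0,-1],[0.0072,0,0.0034,0,0,0,-1],[0.0109,0,0.0051,0,0,0,-1],[0.0145,0,0.0068,0,0,0,-1],[0.018,0,0.0085,0,0,0,-1],[0.018,0,0.0085,0,0,0,-1]]

```text
time_s: 9.9
tool_pos: [0.5382, 0.268, 0.1313]
tool_rot: [179.9, 29.9, 27.6]
force: [-0.1, 1.1, -1.0]
grip_width: 0.0177
```

```bash
python3 - <<'E'
from mv import *
S,g,tip=chk(DM,.0047,.116);st()
crop(S,proj(S,[DM])[0],60,50,12,"pics/s7.png")
E
```

```text
t 10.1 tip deck mm [  0.58  -0.42 -64.93] g [ 0.22 -0.33 51.07] dir err deg [ 0.18 -0.04] F deck [-0.6  1.2 -3.4] w 0.0176
t 10.1 p [0.5383 0.268  0.1315] rot [179.93  29.81  27.57] F [ 1.1  2.3 -5.1] M [ 0.87 -1.03 -0.07] w 0.0176 q [  -9.5   43.4  -32.8   67.8   16.   104.  -103.1]
pics/s7.png 270 178 12
```

View pics/s7.png

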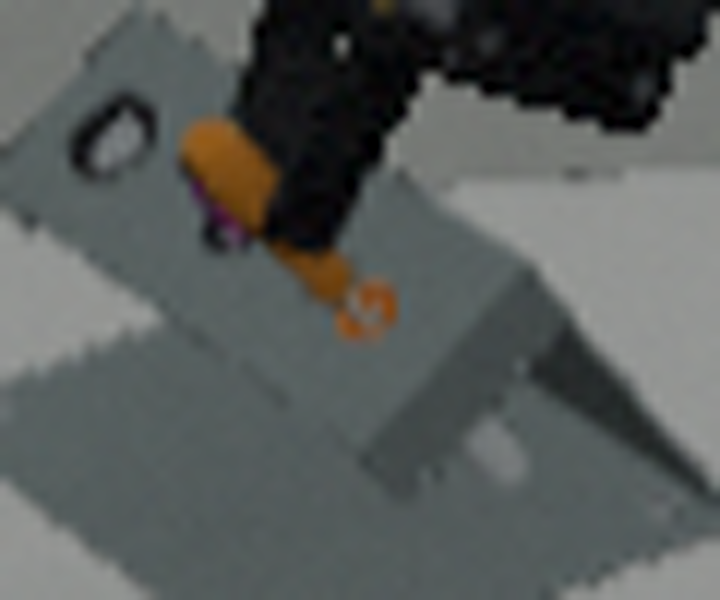

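>>> servo_tool:
  increments:
    - [[0.0036,0,0.0017,0,0,0,-1],[0.0072,0,0.0034,0,0,0,-1],[0.0109,0,0.0051,0,0,0,-1],[0.0127,0,0.0059,0,0,0,-1],[0.0127,0,0.0059,0,0,0,-1]]

```text
time_s: 10.6
tool_pos: [0.545, 0.2716, 0.1205]
tool_rot: [179.9, 29.9, 27.6]
force: [-2.1, 0.8, -1.2]
grip_width: 0.0173
```

```bash
python3 - <<'E'
from mv import *
S,g,tip=chk(DM,.0047,.116);st()
crop(S,proj(S,[DM])[0],60,50,12,"pics/s8.png")
E
```

```text
t 10.8 tip deck mm [  0.49  -0.43 -78.32] g [ 0.22 -0.34 37.68] dir err deg [ 0.13 -0.04] F deck [-1.9  0.8 -1. ] w 0.0174
t 10.8 p [0.5451 0.2716 0.1206] rot [179.93  29.86  27.58] F [-0.3  0.1 -3.1] M [ 0.59 -0.56 -0.07] w 0.0174 q [ -10.    44.8  -32.5   66.7   16.5  103.7 -103.1]
pics/s8.png 270 178 12
```

View pics/s8.png

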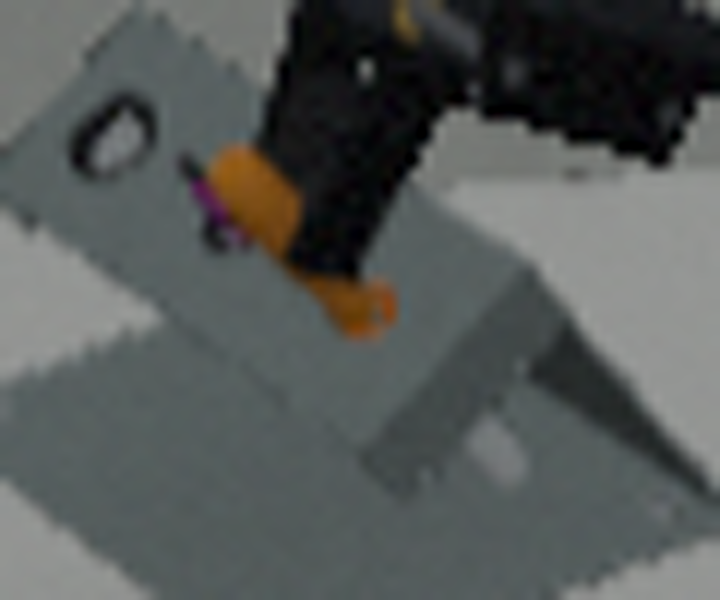

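>>> servo_tool:
  increments:
    - [[0.0009,0,0.0004,0,0,0,-1],[0.0018,0,0.0008,0,0,0,-1],[0.0027,0,0.0013,0,0,0,-1],[0.0027,0,0.0013,0,0,0,-1]]

```text
time_s: 11.2
tool_pos: [0.546, 0.272, 0.1192]
tool_rot: [179.9, 30.0, 27.6]
force: [-3.8, 0.0, 3.5]
grip_width: 0.0174
```

```bash
python3 - <<'E'
from mv import *
S,g,tip=chk(DM,.0047,.116);st()
crop(S,proj(S,[DM])[0],60,50,12,"pics/s9.png")
E
```

```text
t 11.4 tip deck mm [  0.32  -0.43 -79.99] g [ 0.25 -0.34 36.01] dir err deg [ 0.03 -0.04] F deck [-1.2  0.7  6.1] w 0.0178
t 11.4 p [0.5459 0.272  0.1191] rot [179.92  29.97  27.59] F [-4.6 -1.1  5.3] M [-0.19  0.92 -0.02] w 0.0178 q [ -10.1   45.1  -32.4   66.5   16.5  103.7 -103.1]
pics/s9.png 270 178 12
```

View pics/s9.png

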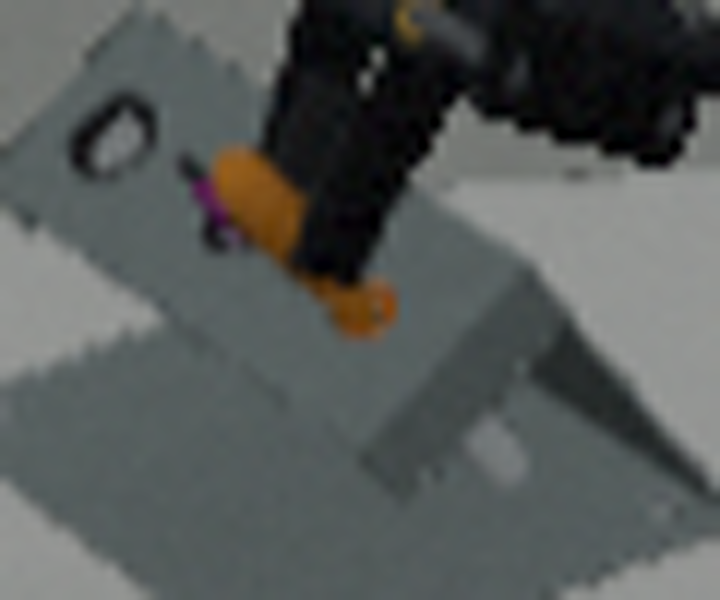

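>>> servo_tool:
  increments:
    - [[0.0014,0,0.0006,0,0,0,-1],[0.0027,0,0.0013,0,0,0,-1],[0.0036,0,0.0017,0,0,0,-1],[0.0036,0,0.0017,0,0,0,-1]]

```text
time_s: 11.8
tool_pos: [0.546, 0.2721, 0.119]
tool_rot: [179.9, 30.3, 27.6]
force: [-9.6, -5.6, 17.2]
grip_width: 0.0173
```

```bash
python3 - <<'E'
from mv import *
S,g,tip=chk(DM,.0047,.116);st()
crop(S,proj(S,[DM])[0],60,50,12,"pics/s10.png")
E
```

```text
t 12.0 tip deck mm [ -0.35  -0.44 -80.22] g [ 0.24 -0.36 35.78] dir err deg [-0.29 -0.04] F deck [ 0.   0.5 19.8] w 0.0176
t 12.0 p [0.5461 0.2721 0.119 ] rot [179.89  30.29  27.61] F [-10.3  -4.9  17.2] M [-1.49  3.04 -0.01] w 0.0176 q [ -10.3   45.4  -32.4   66.2   16.6  104.1 -103.1]
pics/s10.png 270 178 12
```

View pics/s10.png

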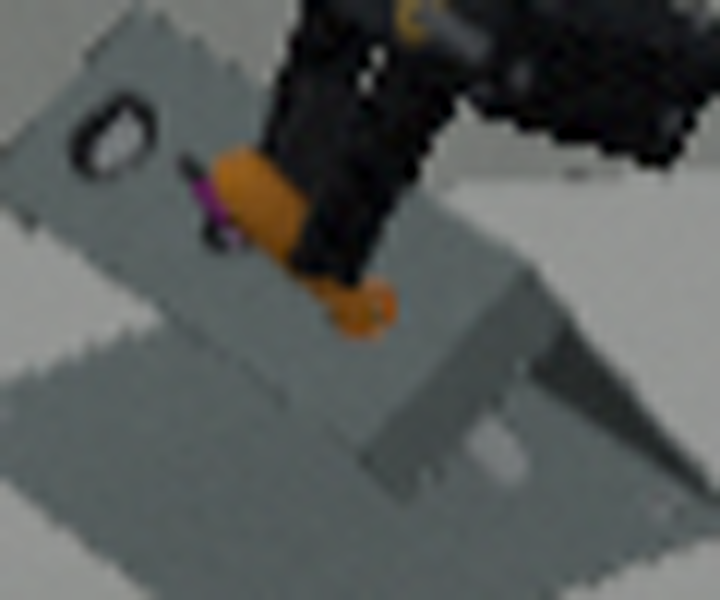

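>>> servo_tool:
  increments:
    - [[-0.003,0,-0.0014,0,0,0,-1],[-0.003,0,-0.0014,0,0,0,-1],[-0.003,0,-0.0014,0,0,0,0],[-0.003,0,-0.0014,0,0,0,0],[-0.003,0,-0.0014,0,0,0,0],[-0.003,0,-0.0014,0,0,0,0],[-0.003,0,-0.0014,0,0,0,0],[-0.003,0,-0.0114,0,0,0,0],[-0.003,0,-0.0314,0,0,0,0],[-0.003,0,-0.07,0,0,0,0],[-0.003,0,-0.11,0,0,0,0],[-0.003,0,-0.12,0,0,0,0],[-0.003,0,-0.12,0,0,0,0]]

```text
time_s: 13.3
tool_pos: [0.6011, 0.2997, 0.2231]
tool_rot: [179.6, 29.6, 27.3]
force: [-0.3, -0.5, 0.1]
grip_width: 0.0433
```

```bash
python3 - <<'E'
from mv import *
S=shot("side",3);st()
crop(S,proj(S,[DM])[0],60,50,12,"pics/s11.png")
print(proj(S,[DM,DM+.074*TZ,MM,MM+.076*TZ]))
E
```

```text
t 13.45 p [0.5982 0.3001 0.2202] rot [179.92  30.02  27.65] F [-0.5  0.6 -1.1] M [ 0.34 -0.53  0.03] w 0.0437 q [-20.   48.2 -20.3  45.9  11.2 117.6 -97.7]
pics/s11.png 270 178 12
[[300.06836034 203.40967285]
 [288.87702757 190.9640003 ]
 [279.09405956 188.76911108]
 [267.50041942 176.14487174]]
```

View pics/s11.png

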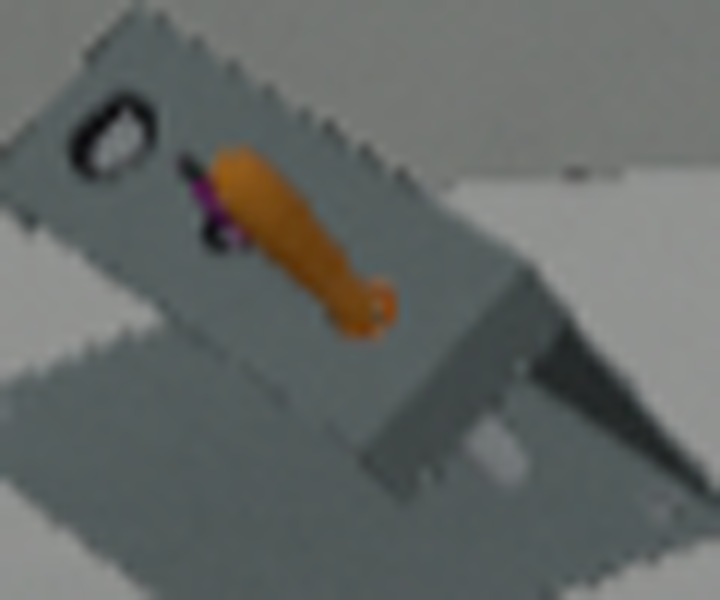

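```bash
cat >> mv.py <<'E'
gM2=gM-bM/np.linalg.norm(bM)*.042; pM=gM2+RM[:,2]*.002
E
python3 - <<'E'
from mv import *
st();print(gM2,pM);inc(RM,pM+[0,0,.12])
E
```

```text
t 13.45 p [0.5982 0.3001 0.2202] rot [179.92  30.02  27.65] F [-0.5  0.6 -1.1] M [ 0.34 -0.53  0.03] w 0.0437 q [-20.   48.2 -20.3  45.9  11.2 117.6 -97.7]
[ 0.53288038 -0.26818143  0.0065    ] [ 0.53234948 -0.26752372  0.00468738]
dist 0.5793908094872822 ang 111.52800890678783
INC [-0.2308  0.472   0.2443] [  -4.51   39.59 -104.17]
```

>>> servo_tool:
  increments:
    - [[-0.014,0.029,0.015,-0.3,2.5,-6.5,0],[-0.029,0.059,0.03,-0.6,5,-13,0],[-0.043,0.088,0.046,-0.8,7.4,-19.5,0],[-0.058,0.118,0.061,-1.1,9.9,-26,0],[-0.072,0.147,0.076,-1.4,12.4,-32.5,0],[-0.087,0.177,0.092,-1.7,14.8,-39,0],[-0.101,0.206,0.107,-2,17.3,-45.6,0],[-0.115,0.236,0.122,-2.2,19.8,-52,0],[-0.13,0.265,0.137,-2.5,22.3,-58.6,0],[-0.144,0.295,0.153,-2.8,24.7,-65,0],[-0.159,0.324,0.168,-3.1,27.2,-71.6,0],[-0.173,0.354,0.183,-3.4,29.7,-78,0],[-0.188,0.384,0.198,-3.7,32.2,-84.6,0],[-0.202,0.413,0.214,-4,34.6,-91,0],[-0.217,0.443,0.229,-4.2,37.1,-97.6,0],[-0.2308,0.472,0.2443,-4.5,39.6,-104.2,0],[-0.2308,0.472,0.2443,-4.5,39.6,-104.2,0],[-0.2308,0.472,0.2443,-4.5,39.6,-104.2,0]]

```text
time_s: 15.25
tool_pos: [0.5314, -0.2675, 0.1232]
tool_rot: [179.9, -25.2, 128.8]
force: [-0.3, 0.9, 0.3]
grip_width: 0.0435
```

```bash
python3 - <<'E'
from mv import *
T=shot("top",3);S=shot("side",3);st();inc(RM,pM+[0,0,.02])
p=proj(T,[DM,DM+.074*TZ]);print(p)
crop(T,p[0],100,80,7,"pics/t12.png")
crop(T,proj(T,[gM])[0],110,90,7,"pics/t12b.png")
crop(S,proj(S,[DM])[0],60,50,12,"pics/s12.png")
E
```

```text
t 15.55 p [ 0.5331 -0.266   0.1256] rot [179.86 -24.95 129.09] F [-0.3  0.8 -0.2] M [-0.34 -0.44 -0.02] w 0.0438 q [ 49.5  37.1 -30.5  75.9   5.5  93.1  59.1]
dist 0.10093535713703972 ang 0.18272080192036544
INC [-0.0432 -0.0018  0.0912] [0.07 0.05 0.16]
[[197.5926807  250.76008179]
 [200.24037575 261.33806408]]
pics/t12.png 147 210 7
pics/t12b.png 354 225 7
pics/s12.png 270 178 12
```

View pics/t12.png

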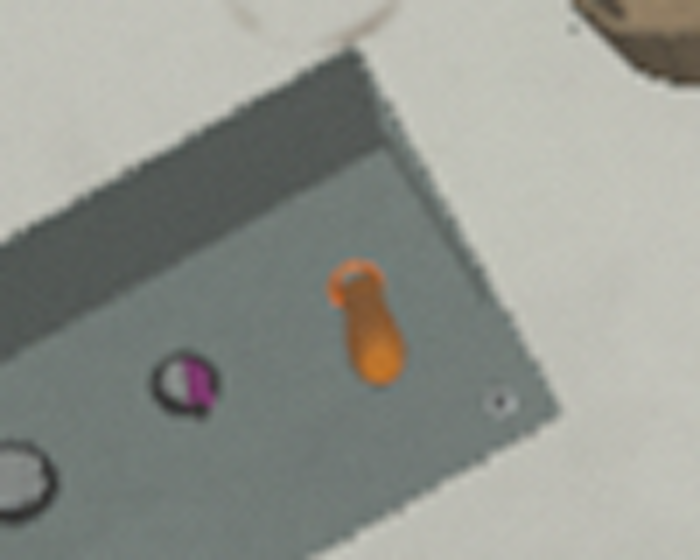

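View pics/t12b.png

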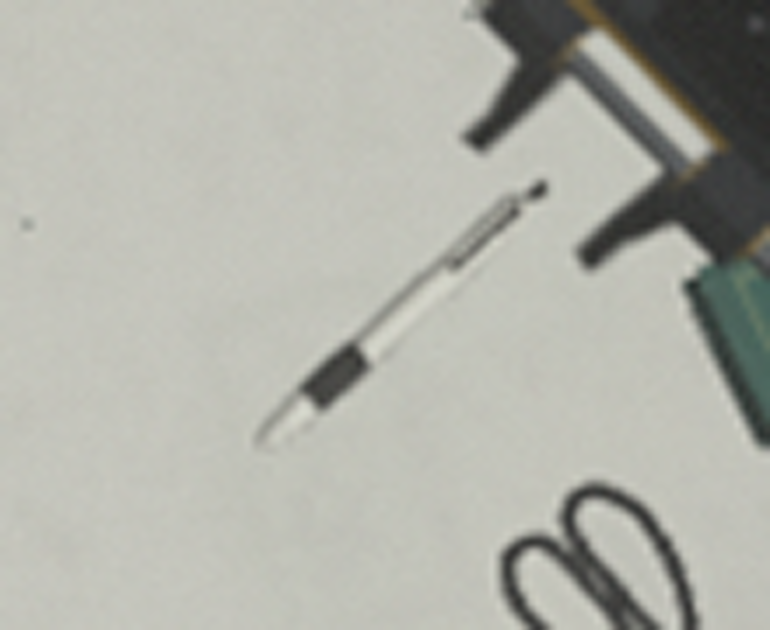

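View pics/s12.png

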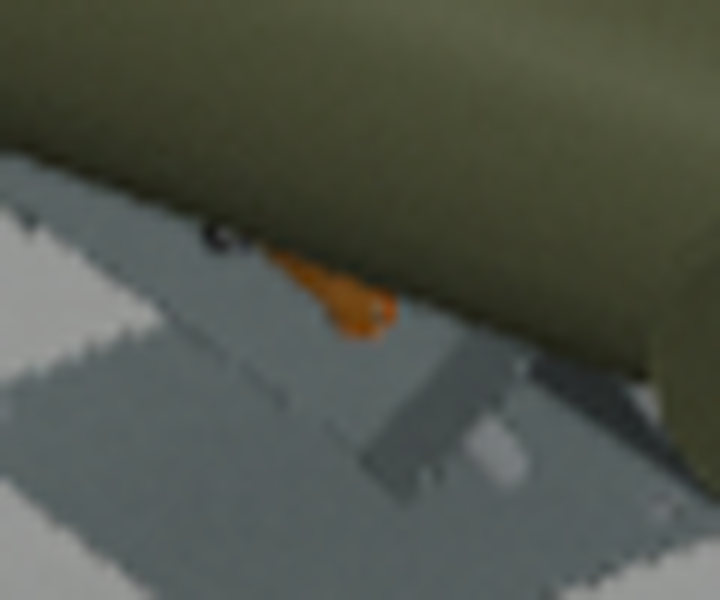

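```bash
python3 - <<'E'
from mv import *
T=shot("top")
h=cv2.cvtColor(T["f"],cv2.COLOR_BGR2HSV);m=cv2.inRange(h,(65,60,30),(95,255,160));m[:, :440]=0;m[:240]=0;m[300:]=0;m[:,520:]=0
# use original image
f=cv2.imread("pics/topavg.png");h=cv2.cvtColor(f,cv2.COLOR_BGR2HSV);m=cv2.inRange(h,(65,60,30),(95,255,170));z=np.zeros_like(m);z[235:300,440:520]=m[235:300,440:520]
c=max(cv2.findContours(z,0,2)[0],key=cv2.contourArea);bx=cv2.boxPoints(cv2.minAreaRect(c));print(bx)
b=bM/np.linalg.norm(bM);y=np.array([-b[1],b[0],0])
for q in bx:
    w=onz(T,q,.03);d=w-gM2;print(w.round(3),"back along tail",round(-d@b,3),"lat",round(d@y,3))
E
```

```text
[[453.96704 263.17178]
 [498.13647 244.57413]
 [508.37646 268.89413]
 [464.20703 287.4918 ]]
[ 0.516 -0.344  0.03 ] back along tail 0.048 lat 0.061
[ 0.558 -0.46   0.03 ] back along tail 0.165 lat 0.101
[ 0.495 -0.478  0.03 ] back along tail 0.14 lat 0.162
[ 0.454 -0.363  0.03 ] back along tail 0.024 lat 0.121
```

>>> servo_tool:
  increments:
    - [[-0.014,0,0.03,0,0,0,0],[-0.028,-0.0005,0.06,0,0,0,0],[-0.0425,-0.0008,0.091,0,0,0,0],[-0.0425,-0.0008,0.091,0,0,0,0],[-0.0425,-0.0008,0.091,0,0,0,0]]

```text
time_s: 16.1
tool_pos: [0.5322, -0.2675, 0.025]
tool_rot: [179.9, -25.0, 129.0]
force: [0.2, -0.2, 0.9]
grip_width: 0.0436
```

```bash
python3 - <<'E'
from mv import *
T=shot("top",1);S=shot("side",3);st();inc(RM,pM)
crop(T,proj(T,[gM])[0],80,60,9,"pics/t13.png")
crop(S,proj(S,[gM])[0],80,60,9,"pics/s13.png");st();inc(RM,pM)
E
```

```text
t 16.3 p [ 0.5337 -0.2685  0.0266] rot [179.8  -24.8  128.97] F [-0.2 -0.2  0.1] M [-0.38 -0.45 -0.01] w 0.0436 q [ 49.   42.4 -29.1  79.7   7.6  84.3  59.6]
dist 0.02196118147229574 ang 0.2737704560643293
INC [-0.0077 -0.0005  0.0206] [0.18 0.2  0.05]
pics/t13.png 369 240 9
pics/s13.png 261 299 9
t 16.3 p [ 0.5337 -0.2685  0.0266] rot [179.8  -24.8  128.97] F [-0.2 -0.2  0.1] M [-0.38 -0.45 -0.01] w 0.0436 q [ 49.   42.4 -29.1  79.7   7.6  84.3  59.6]
dist 0.02196118147229574 ang 0.2737704560643293
INC [-0.0077 -0.0005  0.0206] [0.18 0.2  0.05]
```

View pics/t13.png

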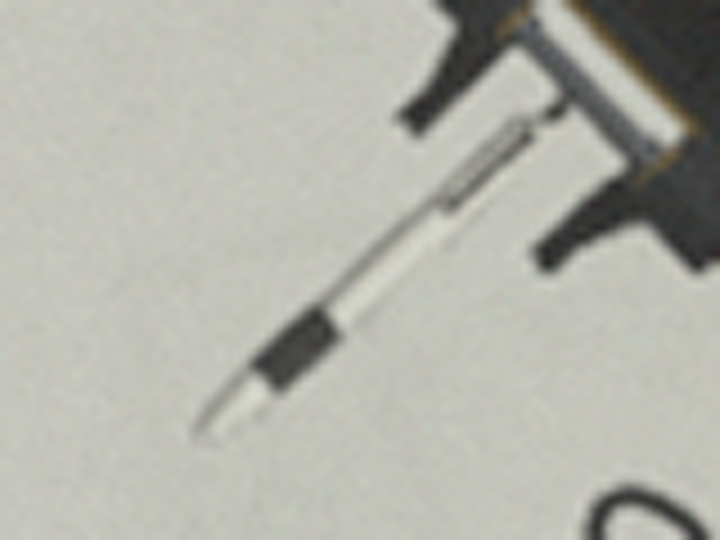

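View pics/s13.png

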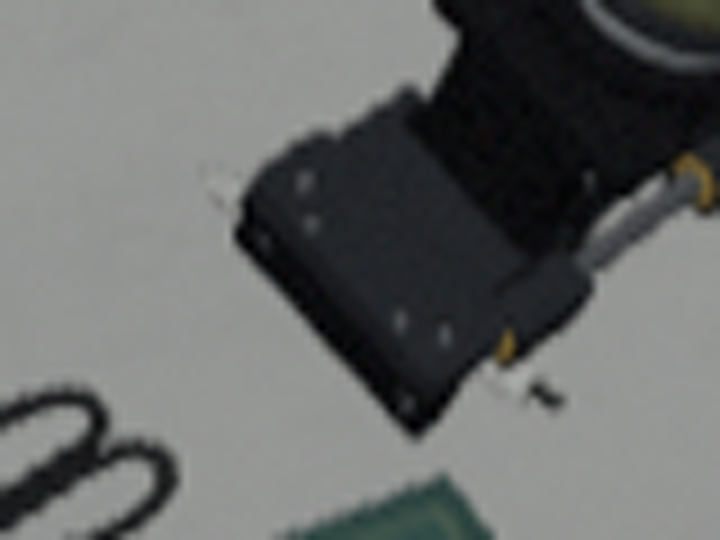

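>>> servo_tool:
  increments:
    - [[-0.004,0,0.009,0,0,0,0],[-0.0075,0,0.016,0,0,0,0],[-0.0087,0,0.0189,0,0,0,0],[-0.0087,0,0.0189,0,0,0,0],[-0.0087,0,0.0189,0,0,0,0]]

```text
time_s: 16.8
tool_pos: [0.5323, -0.2682, 0.0043]
tool_rot: [179.9, -25.0, 128.9]
force: [0.3, -0.6, 5.3]
grip_width: 0.0435
```

```bash
python3 - <<'E'
from mv import *
st();inc(RM,pM)
E
```

```text
t 16.8 p [ 0.5323 -0.2682  0.0043] rot [179.89 -25.   128.91] F [ 0.3 -0.6  5.3] M [-0.12 -0.03  0.09] w 0.0435 q [ 48.9  43.9 -28.7  80.3   8.1  82.6  59.6]
dist 0.0008301314845058209 ang 0.11156194935939051
INC [ 0.0006  0.0005 -0.0002] [ 0.11 -0.   -0.  ]
```

>>> servo_tool:
  increments:
    - [[0.0005,0,-0.0011,0,0,0,0],[0.0005,0,-0.0011,0,0,0,-1],[0.0005,0,-0.0011,0,0,0,-1],[0.0005,0,-0.0011,0,0,0,-1],[0.0005,0,-0.0011,0,0,0,-1],[0.0005,0,-0.0011,0,0,0,-1],[0.0005,0,-0.0011,0,0,0,-1],[0.0005,0,-0.0011,0,0,0,-1],[0.0005,0,-0.0011,0,0,0,-1],[0.0005,0,-0.0011,0,0,0,-1]]
  squeeze: 20

```text
time_s: 17.8
tool_pos: [0.5322, -0.268, 0.0047]
tool_rot: [179.9, -25.0, 128.9]
force: [-0.4, -0.1, 0.7]
grip_width: 0.0122
```

```bash
python3 - <<'E'
from mv import *
st()
E
```

```text
t 17.8 p [ 0.5322 -0.268   0.0047] rot [179.88 -25.   128.92] F [-0.4 -0.1  0.7] M [-0.33 -0.38 -0.  ] w 0.0122 q [ 48.9  43.8 -28.7  80.3   8.1  82.6  59.6]
```

Gripped at 12.2 mm, so I'll lift.

>>> servo_tool:
  increments:
    - [[0.01,0,-0.02,0,0,0,-1],[0.026,0,-0.055,0,0,0,-1],[0.044,0,-0.095,0,0,0,-1],[0.063,0,-0.136,0,0,0,-1],[0.074,0,-0.159,0,0,0,-1],[0.074,0,-0.159,0,0,0,-1],[0.074,0,-0.159,0,0,0,-1]]

```text
time_s: 18.5
tool_pos: [0.5321, -0.2685, 0.1801]
tool_rot: [179.9, -24.9, 128.9]
force: [-0.0, -0.5, -1.2]
grip_width: 0.0124
```

```bash
python3 - <<'E'
from mv import *
st()
T=shot("top",2);S=shot("side",2)
o,p,r=cur();M=r.as_matrix();L=.002
b=M@np.array([np.sin(np.radians(AL)),0,np.cos(np.radians(AL))]);g=p-L*M[:,2];tip=g+.110*b
pt=proj(T,[g,tip]);print(g,tip,pt,proj(S,[g,tip]))
crop(T,pt[1],80,60,9,"pics/t14.png");crop(S,proj(S,[g])[0],100,80,7,"pics/s14.png")
gi=MM+TZ*.2;inc(RI,gi+L*RI[:,2])
E
```

```text
t 18.5 p [ 0.5321 -0.2685  0.1801] rot [179.89 -24.93 128.92] F [-0.  -0.5 -1.2] M [-0.38 -0.48 -0.01] w 0.0124 q [ 49.6  34.9 -30.9  72.7   4.5  98.3  58.9]
[ 0.53170938 -0.26874648  0.18015658] [ 0.46266567 -0.18311427  0.18045971] [[437.26750288 246.10846671]
 [401.4724465  278.75539042]] [[311.52066002 284.39722309]
 [279.94923472 266.06384978]]
pics/t14.png 361 248 9
pics/s14.png 261 244 7
dist 0.6320772897219291 ang 111.60994929909535
INC [0.5385 0.2851 0.168 ] [  4.44 -39.65 104.23]
```

View pics/t14.png

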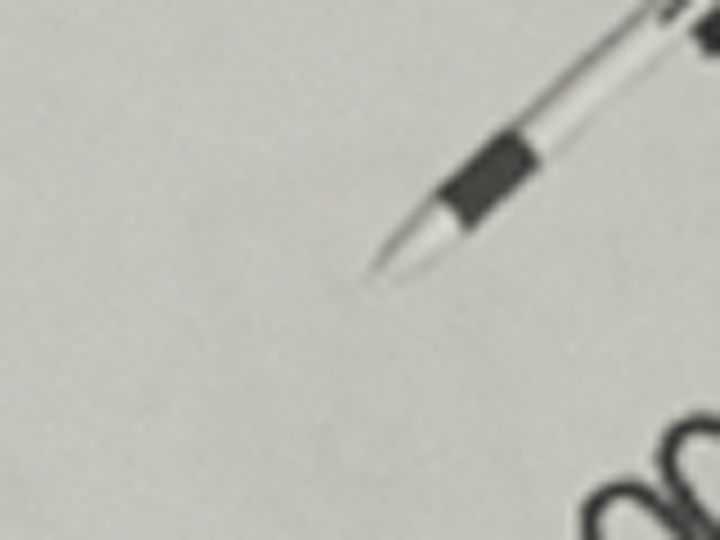

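View pics/s14.png

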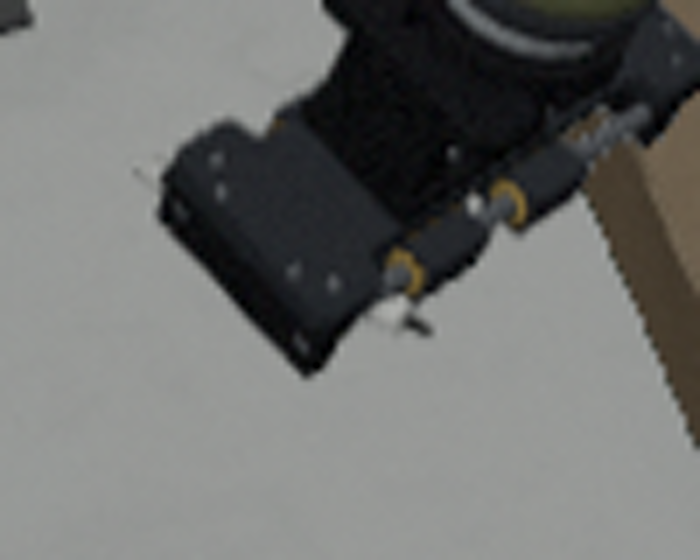

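```bash
python3 - <<'E'
from mv import *
L=.002;gi=MM+TZ*.24;print(gi);inc(RI,gi+L*RI[:,2])
o,p,r=cur();M=Ro.from_matrix(r.as_matrix())
for k,f in ((1,.07),(4,.29),(7,.5),(10,.71),(14,1)):
    w=(r.inv()*Ro.from_matrix(RI)).as_rotvec()*f
    R=(r*Ro.from_rotvec(w)).as_matrix();q=p+f*(gi+L*RI[:,2]-p);b=R@np.array([np.sin(np.radians(AL)),0,np.cos(np.radians(AL))])
    print(f,q.round(3),"tip",(q+.11*b).round(3),"az z",R[:,2].round(2))
E
```

```text
[0.38280668 0.33572343 0.28989649]
dist 0.6311587286069748 ang 111.60994929909535
INC [0.5565 0.2626 0.1403] [  4.44 -39.65 104.23]
0.07 [ 0.521 -0.226  0.186] tip [ 0.462 -0.133  0.181] az z [-0.25  0.29 -0.92]
0.29 [ 0.488 -0.093  0.21 ] tip [0.464 0.011 0.183] az z [-0.21  0.15 -0.97]
0.5 [0.457 0.034 0.233] tip [0.465 0.132 0.184] az z [-0.23  0.01 -0.97]
0.71 [0.425 0.16  0.256] tip [0.461 0.237 0.186] az z [-0.3  -0.12 -0.95]
1 [0.382 0.335 0.288] tip [0.438 0.364 0.198] az z [-0.44 -0.23 -0.87]
```

>>> servo_tool:
  increments:
    - [[0.031,0.015,0.008,0.2,-2.2,5.8,-1],[0.062,0.029,0.016,0.5,-4.4,11.6,-1],[0.093,0.044,0.023,0.7,-6.6,17.4,-1],[0.124,0.058,0.031,1,-8.8,23.2,-1],[0.155,0.073,0.039,1.2,-11,29,-1],[0.186,0.088,0.047,1.5,-13.2,34.7,-1],[0.216,0.102,0.055,1.7,-15.4,40.5,-1],[0.247,0.117,0.062,2,-17.6,46.3,-1],[0.278,0.131,0.07,2.2,-19.8,52.1,-1],[0.309,0.146,0.078,2.5,-22,57.9,-1],[0.34,0.16,0.086,2.7,-24.2,63.7,-1],[0.371,0.175,0.094,3,-26.4,69.5,-1],[0.402,0.19,0.101,3.2,-28.6,75.3,-1],[0.433,0.204,0.109,3.5,-30.8,81,-1],[0.464,0.219,0.117,3.7,-33,86.9,-1],[0.495,0.233,0.125,4,-35.2,92.6,-1],[0.526,0.248,0.133,4.2,-37.4,98.4,-1],[0.5565,0.2626,0.1403,4.44,-39.65,104.2,-1],[0.5565,0.2626,0.1403,4.44,-39.65,104.2,-1],[0.5565,0.2626,0.1403,4.44,-39.65,104.2,-1]]

```text
time_s: 20.7
tool_pos: [0.382, 0.3356, 0.2873]
tool_rot: [179.9, 30.0, 27.7]
force: [0.0, -0.4, 0.6]
grip_width: 0.0119
```

```bash
python3 - <<'E'
from mv import *
S,g,tip=chk(MM,.002,.110);st()
ps=proj(S,[g,tip,MM]);print(ps);crop(S,ps[1],70,60,10,"pics/s15.png")
crop(S,proj(S,[DM])[0],60,50,12,"pics/s15b.png")
T=shot("top");crop(T,proj(T,[MM])[0],100,80,7,"pics/t15.png")
gi=MM+TZ*.24;inc(RI,gi+.002*RI[:,2])
E
```

```text
t 20.9 tip deck mm [  0.43  -1.89 129.71] g [  0.31  -1.57 239.71] dir err deg [ 0.06 -0.17] F deck [-0.2 -0.1 -0.2] w 0.0119
t 20.9 p [0.3832 0.3338 0.2885] rot [179.78  29.89  27.4 ] F [ 0.1 -0.4 -0.2] M [ 0.29 -0.53  0.07] w 0.0119 q [ -11.7   27.9  -40.9   74.3    5.7  111.6 -115.4]
[[240.17192577 146.14010592]
 [259.22955289 166.83644323]
 [279.09405956 188.76911108]]
pics/s15.png 224 136 10
pics/s15b.png 270 178 12
pics/t15.png 98 238 7
dist 0.0019663907452450815 ang 0.2456210878827481
INC [-0.0002 -0.0018  0.0007] [ 0.12 -0.12 -0.18]
```

View pics/s15.png

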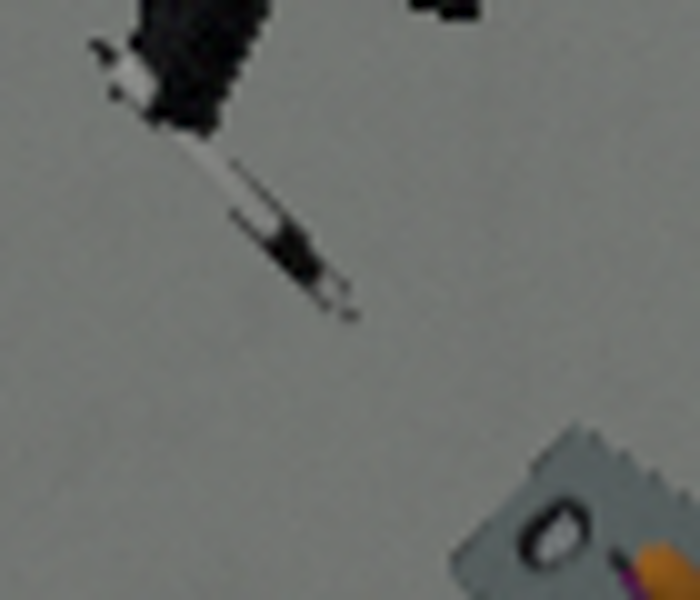

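View pics/s15b.png

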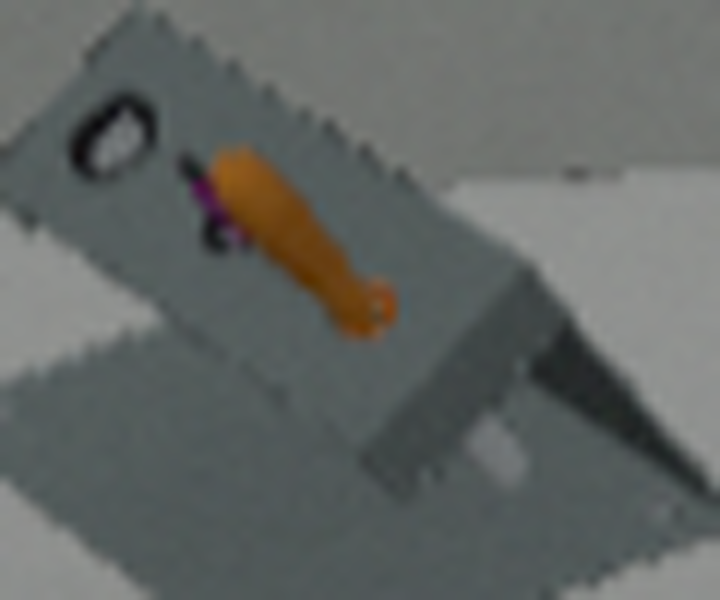

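View pics/t15.png

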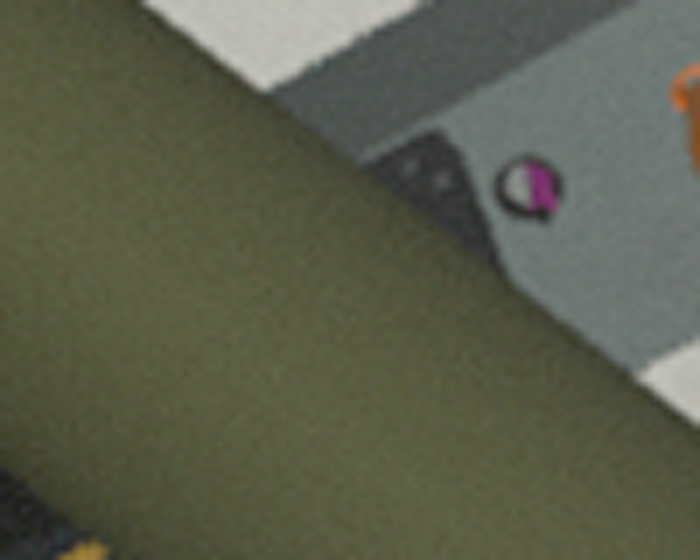

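>>> servo_tool:
  increments:
    - [[0.025,0,0.0117,0,0,0,-1],[0.05,-0.0004,0.0233,0,0,0,-1],[0.075,-0.0008,0.035,0,0,0,-1],[0.096,-0.0008,0.0448,0,0,0,-1],[0.107,-0.0008,0.05,0,0,0,-1],[0.107,-0.0008,0.05,0,0,0,-1],[0.107,-0.0008,0.05,0,0,0,-1]]

```text
time_s: 21.65
tool_pos: [0.4423, 0.3669, 0.1928]
tool_rot: [179.9, 29.9, 27.5]
force: [0.6, 0.9, 0.5]
grip_width: 0.012
```

```bash
python3 - <<'E'
from mv import *
S,g,tip=chk(MM,.002,.110,6);st()
ps=proj(S,[g,tip,MM]);print(ps);crop(S,ps[1],60,50,12,"pics/s16.png")
T=shot("top");crop(T,proj(T,[MM])[0],100,80,7,"pics/t16.png")
E
```

```text
t 21.95 tip deck mm [ 1.91  0.29 13.03] g [  1.53   0.44 123.03] dir err deg [ 0.2  -0.08] F deck [ 0.3 -0.1  0.2] w 0.0118
t 21.95 p [0.4424 0.3673 0.1928] rot [179.84  29.82  27.55] F [ 0.4 -0.8 -0.3] M [ 0.32 -0.53  0.02] w 0.0118 q [ -15.5   38.7  -38.4   69.7   11.1  106.3 -114.9]
[[260.1921031  167.5466745 ]
 [277.47498884 186.22853896]
 [279.09405956 188.76911108]]
pics/s16.png 247 161 12
pics/t16.png 98 238 7
```

View pics/s16.png

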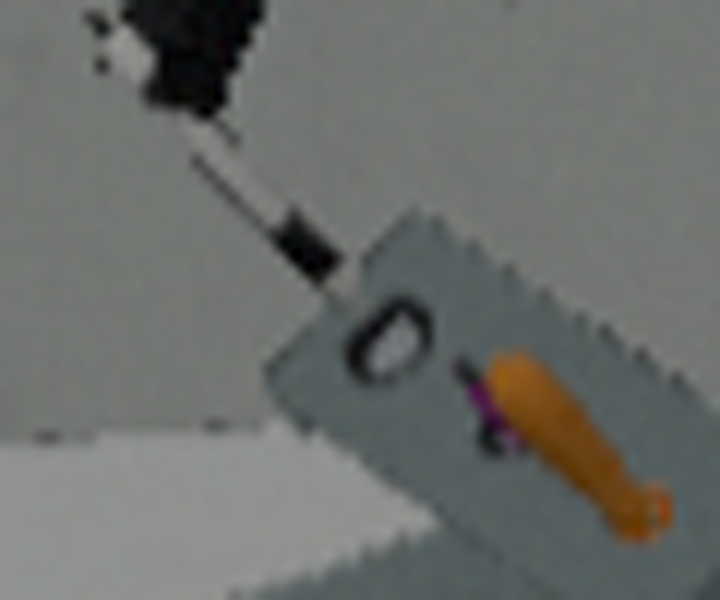

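View pics/t16.png

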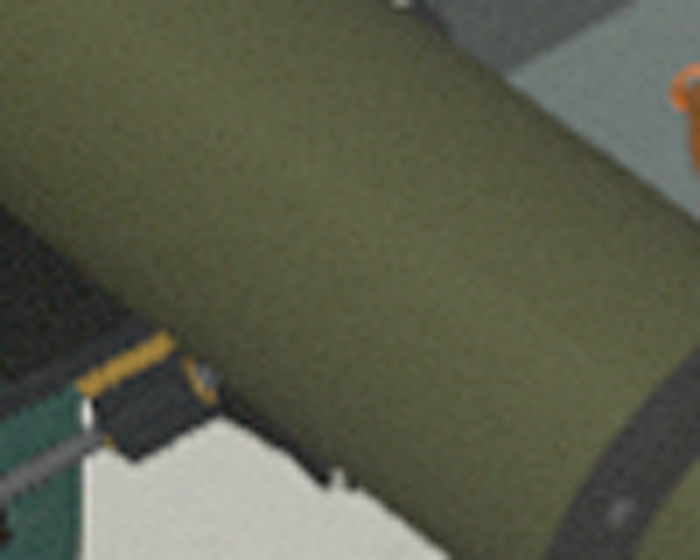

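>>> servo_tool:
  increments:
    - [[0.0055,0,0.0035,0,0,0,-1],[0.011,0,0.0062,0,0,0,-1],[0.0165,0,0.0088,0,0,0,-1],[0.022,0,0.0114,0,0,0,-1],[0.0275,0,0.014,0,0,0,-1],[0.0325,0,0.0163,0,0,0,-1],[0.0325,0,0.0163,0,0,0,-1]]

```text
time_s: 22.7
tool_pos: [0.4605, 0.3766, 0.1605]
tool_rot: [179.9, 29.9, 27.5]
force: [0.3, 1.4, -0.1]
grip_width: 0.0121
```

```bash
python3 - <<'E'
from mv import *
S,g,tip=chk(MM,.002,.110,4)
ps=proj(S,[g,tip,MM]);crop(S,ps[2],60,50,12,"pics/s17.png")
E
```

```text
t 22.9 tip deck mm [  0.05   0.18 -24.62] g [-0.16  0.34 85.38] dir err deg [ 0.11 -0.09] F deck [ 0.7  1.1 -0.7] w 0.0124
pics/s17.png 249 163 12
```

View pics/s17.png

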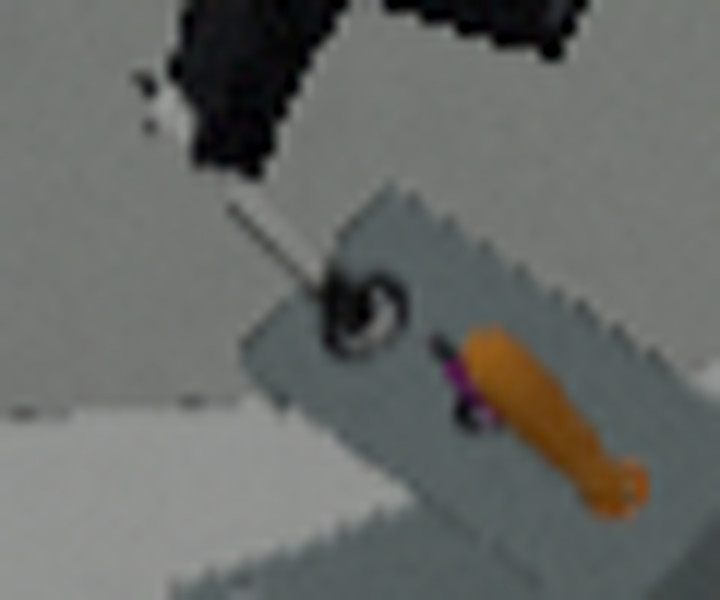

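>>> servo_tool:
  increments:
    - [[0.0055,0,0.0026,0,0,0,-1],[0.011,0,0.0051,0,0,0,-1],[0.0165,0,0.0077,0,0,0,-1],[0.022,0,0.0103,0,0,0,-1],[0.0275,0,0.0128,0,0,0,-1],[0.033,0,0.0154,0,0,0,-1],[0.0363,0,0.0169,0,0,0,-1],[0.0363,0,0.0169,0,0,0,-1]]

```text
time_s: 23.7
tool_pos: [0.4808, 0.3874, 0.128]
tool_rot: [179.9, 29.9, 27.6]
force: [0.4, 1.2, -0.2]
grip_width: 0.0116
```

```bash
python3 - <<'E'
from mv import *
S,g,tip=chk(MM,.002,.110,4)
ps=proj(S,[g,tip,MM]);crop(S,ps[2],60,50,12,"pics/s18.png")
E
```

```text
t 23.9 tip deck mm [ 2.000e-01 -1.000e-02 -6.472e+01] g [-0.05  0.17 45.28] dir err deg [ 0.13 -0.1 ] F deck [ 1.   1.3 -1. ] w 0.0122
pics/s18.png 249 163 12
```

View pics/s18.png

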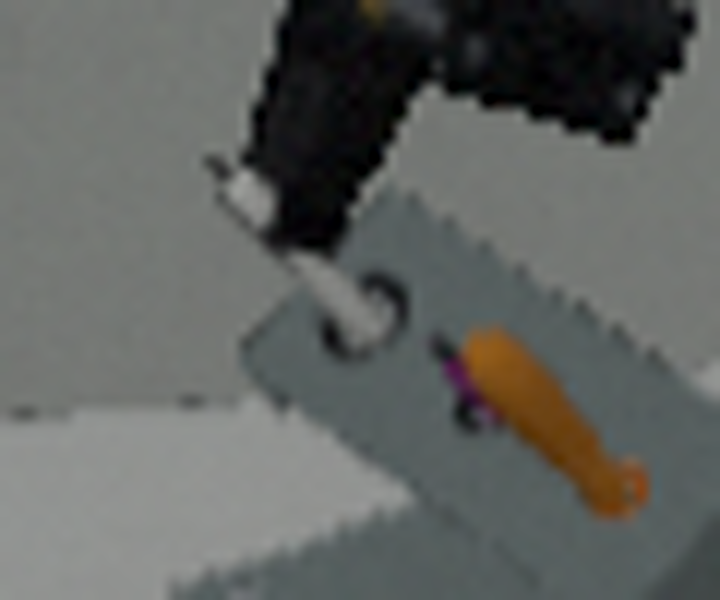

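>>> servo_tool:
  increments:
    - [[0.0014,0,0.0006,0,0,0,-1],[0.0027,0,0.0013,0,0,0,-1],[0.004,0,0.0019,0,0,0,-1],[0.004,0,0.0019,0,0,0,-1]]
  squeeze: 8

```text
time_s: 24.3
tool_pos: [0.4829, 0.3881, 0.125]
tool_rot: [179.8, 29.9, 27.5]
force: [0.7, 1.9, 0.7]
grip_width: 0.0125
```

```bash
python3 - <<'E'
from mv import *
S,g,tip=chk(MM,.002,.110,3)
E
```

```text
t 24.45 tip deck mm [ 6.000e-02 -1.400e-01 -6.899e+01] g [-0.14  0.06 41.01] dir err deg [ 0.11 -0.11] F deck [ 0.6  0.6 -0.4] w 0.0127
```

>>> servo_tool:
  increments:
    - [[0,0,0,0,0,0,0],[0,0,0,0,0,0,0],[0,0,0,0,0,0,0],[0,0,0,0,0,0,0],[0,0,0,0,0,0,0],[0,0,-0.01,0,0,0,0],[0,0,-0.03,0,0,0,0],[0,0,-0.055,0,0,0,0],[0,0,-0.07,0,0,0,0],[0,0,-0.07,0,0,0,0]]

```text
time_s: 25.45
tool_pos: [0.515, 0.4057, 0.1882]
tool_rot: [179.9, 29.7, 27.5]
force: [-0.6, -0.9, 0.1]
grip_width: 0.0435
```

```bash
python3 - <<'E'
from mv import *
S=shot("side",3);st();crop(S,proj(S,[MM])[0],60,50,12,"pics/s19.png");print(proj(S,[MM-.002*TZ,MM+.066*TZ,MM+.076*TZ]))
# next: vertical tool, over to a clear place
R=frame(np.array([np.cos(YAW),np.sin(YAW),0]),-UP,90)
inc(R,[.47,.10,.30])
E
```

```text
t 25.6 p [0.5133 0.4044 0.1853] rot [179.82  29.95  27.56] F [-0.3 -0.9 -0.3] M [ 0.29 -0.52  0.01] w 0.0434 q [ -21.    48.8  -35.7   53.2   14.9  112.4 -113.1]
pics/s19.png 249 163 12
[[279.38964353 189.09095127]
 [269.06729821 177.85112192]
 [267.50041942 176.14487174]]
dist 0.3281586689730962 ang 29.951683037676833
INC [-0.2126  0.2498 -0.0092] [1.600e-01 2.995e+01 1.000e-02]
```

View pics/s19.png

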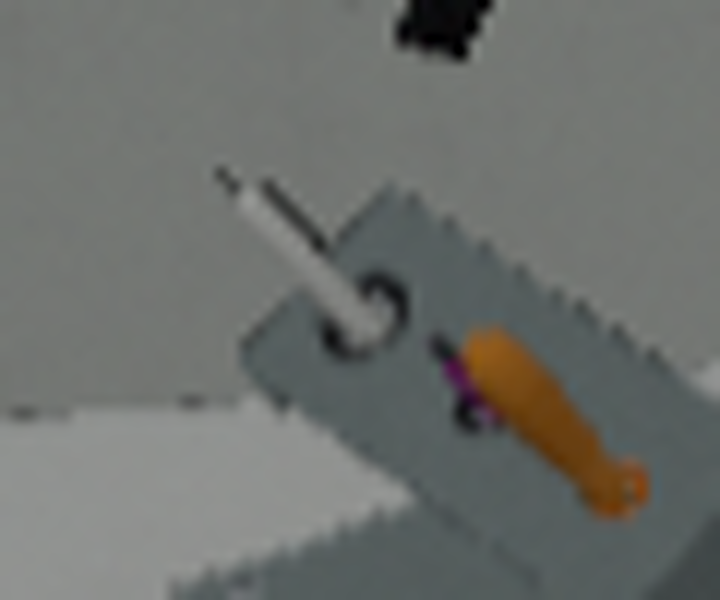

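>>> servo_tool:
  increments:
    - [[-0.015,0,-0.03,0,0,0,0],[-0.035,0,-0.06,0,0,0,0],[-0.05,0,-0.087,0,0,0,0],[-0.08,0.03,-0.075,0,5,0,0],[-0.11,0.07,-0.06,0,10,0,0],[-0.14,0.12,-0.045,0,16,0,0],[-0.17,0.17,-0.03,0,22,0,0],[-0.195,0.21,-0.02,0,27,0,0],[-0.2126,0.25,-0.01,0,30,0,0],[-0.2126,0.25,-0.01,0,30,0,0],[-0.2126,0.25,-0.01,0,30,0,0]]

```text
time_s: 26.7
tool_pos: [0.4697, 0.0955, 0.3011]
tool_rot: [179.8, -0.1, 27.2]
force: [0.2, 0.8, -0.2]
grip_width: 0.0434
```

```bash
python3 - <<'E'
from mv import *
S=shot("side",4);T=shot("top",4);st()
cv2.imwrite("pics/s20.png",S["f"]);cv2.imwrite("pics/t20.png",T["f"])
crop(S,(284,192),60,50,12,"pics/s20c.png");crop(T,(178,268),100,80,7,"pics/t20c.png")
def ext(c,roi):
    m=omask(c["f"]);x0,y0,x1,y1=roi;ys,xs=np.nonzero(m[y0:y1,x0:x1]);return np.c_[xs+x0,ys+y0].astype(float)
th=np.linspace(0,2*np.pi,60)
for n,c,roi in(("S",S,(282,185,310,212)),("T",T,(185,240,215,275))):
    a=proj(c,[DM,DM+.074*TZ]);u=(a[1]-a[0]);mmpp=74/np.linalg.norm(u);u/=np.linalg.norm(u)
    P=ext(c,roi);obs=((P-a[0])@u);
    for r,h in((.0095,.070),(.0075,.074)):
        C=[DM+h*TZ+r*(np.cos(t)*XD+np.sin(t)*YD) for t in th];e=((proj(c,C)-a[0])@u).max();print(n,"r,h",r,h,"pred max",e,"obs max",obs.max()+.5,"mm/px",mmpp)
E
```

```text
t 27.1 p [0.4706 0.1013 0.3006] rot [ 1.7988e+02 -4.0000e-02  2.7760e+01] F [-0.1  0.2  0.5] M [-0.02 -0.04 -0.05] w 0.0434 q [-12.3  -3.7  -3.   98.9  -0.1  84.7 -77.5]
pics/s20c.png 254 167 12
pics/t20c.png 128 228 7
S r,h 0.0095 0.07 pred max 17.711035089508883 obs max 17.797052778228146 mm/px 4.421235202583429
S r,h 0.0075 0.074 pred max 18.24295446065905 obs max 17.797052778228146 mm/px 4.421235202583429
T r,h 0.0095 0.07 pred max 14.19534315918563 obs max 14.41384177147594 mm/px 6.786306804406187
T r,h 0.0075 0.074 pred max 14.003136791849375 obs max 14.41384177147594 mm/px 6.786306804406187
```

View pics/s20c.png

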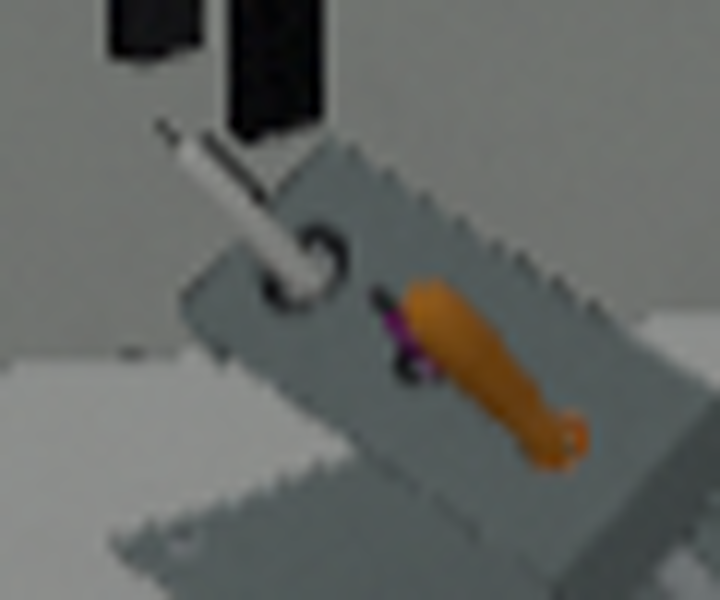

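View pics/t20c.png

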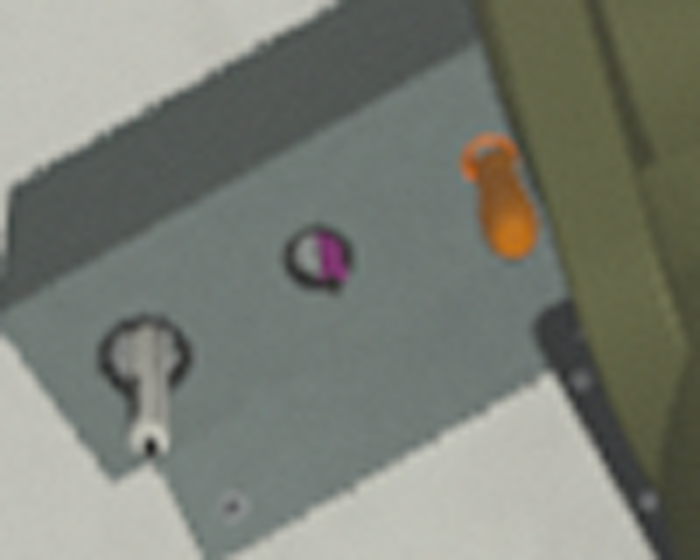

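View pics/t20.png

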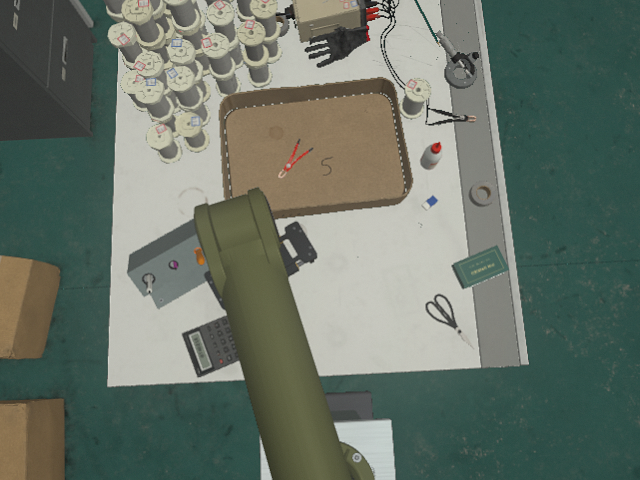

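```bash
python3 - <<'E'
from mv import *
print(env.sign_off());st()
E
```

```text
the job is handed in; nothing more can be done
None
the job is handed in; nothing more can be done
```

Both tools are back in the rack, screwdriver first and then marker, and the job was handed in at about 27 s. The arm ended clear of everything at z = 0.30 m.

- **Screwdriver:** I pushed it into the orange tube until it met a hard stop at about 20 N. The middle of the handle was then about 36 mm above the rim, against 37 mm nominal when home. After release, the butt showed within about 0.5 px of its home position in both views, roughly 1 to 3 mm.
- **Marker:** I lowered it until its point was about 69 mm down the 70 mm tube, with no contact force, and let it slide the last millimetre. Its tail showed within about 1 px (about 4 mm) of the seated position in the side view, and the top view shows it standing in the tube.
- **Other things on the bench:** I saw no sign that anything else was moved, but the test weight and ring gauge were hidden by the arm in the final top picture, so those two were not rechecked at the end.

Some checks were weak or disagreed:
- The force readings never clearly showed the spring yielding at 8 to 18 N on the way in. I took it as passed from the depth and the hard stop.
- A sliver of the orange mouth's flare is still visible beside the handle. I put this down to the spring pushing the shaft to one side.
- While I withdrew the gripper from the screwdriver, joint 6 came right up to its limit, reading 117.6° against 117.66°. No fault was reported.

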